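# Rebuild the sprung spindle: bearing, spacer, locking collar

## Task

Rebuild the upright spindle on the round flange: slide on the ball bearing down to its seat, then the plain spacer sleeve, then the slotted locking collar. Feel for the angle at which the collar's slot drops over the spindle's cross pin, push it down against the spring until it is under the pin, give it a quarter turn and let it rise so that the pin rests in its groove. Use light force, never driving a part hard against the spindle, and leave the other things where they are.

Things in the scene. Friction and masses are not known exactly. Their poses are not given: they have to be found in the camera images.
- base: Fixed spindle base: grey round flange, 84 mm across, 10 mm thick, small lug on its rim at its own -x. Origin: centre of the underside, on the bench; z up along the spindle axis. Heights below are above this origin. Round the axis: shaft 26 mm in diameter up to 57 mm high (last 4 mm tapered), then a neck 12 mm in diameter up to 86 mm.
- seat_top (a point): Point on the spindle axis, 34 mm high: top of the dark sprung seat (disc, 45 mm across) with its spring free. The seat carries the stack; its spring pushes up with 4.5 N when free and 0.9 N more per mm pressed, and stops hard after 11 mm.
- pin_mid (a point): Point on the axis at the cross pin's middle, 73.5 mm high. Pin: dark square bar, 5 x 5 x 24 mm. Its direction is not reported: anywhere within 1 rad of the base's x axis, either way, new each time; it turns only stiffly (0.35 N m). Shaft, neck and pin give downward up to 5 mm (3 N, plus 2 N per mm, then a hard stop) and spring back.
- bearing_center (a point): Centre (half-way up) of the loose ball bearing: steel ring, 46 mm outside, 14 mm high, bore 29 mm, dark shields between its races; lies flat, z up. On the seat with the spring free its centre is 41 mm high.
- spacer_center (a point): Centre (half-way up) of the loose plain aluminium spacer sleeve: 40 mm outside, 20 mm high, bore 29 mm, standing upright. On the bearing with the spring free its centre is 58 mm high.
- collar_center (a point): Centre (half-way up) of the loose steel locking collar: 46 mm outside, 16 mm high, recessed side up. Height of this point: 84 mm when the web meets the top of the pin; 76 mm resting on the spacer with the spring free; 69 mm or less to turn under the pin (67 is good); 72 mm locked, pin in the groove.
- collar_web (a point): Middle of the top of the collar's web (10 mm thick, at its foot). A slot 8 mm wide goes right through the web along the collar's own x axis, 18 mm to either side, with an opening for the neck. Along its own y axis the web's top has a groove 13 mm wide and 3 mm deep, where the pin rests after a quarter turn either way.
- gauge_block_mid (a point): Bystander: plain ground metal block 36 x 36 x 30 mm, this point at its centre.
- screwdriver_mid (a point): Bystander: screwdriver with blue handle, 180 mm long, lying along its own y axis; this point near its middle.
- terminal_mid (a point): Bystander: white terminal strip, 20 x 61 x 21 mm, this point at its centre.

How it is judged:
By the outcome, as a careful person would: the job done as asked, in the order asked, and still so for the second after the job is handed in, with the robot touching nothing.
It also fails if it takes over 72 s, if anything falls off the work surface, if the arm or the gripper's body presses on something with over 40 N, if the wrist force passes 120 N, or if a joint passes its speed limit or range.

## Robot

A 7-joint arm with a two-finger parallel gripper is mounted at the origin on a cart in front of the work surface, level with it; the furniture and walls round the work are solid. World frame = base frame: x ahead of the robot, y to its left, z up, the work surface at z = 0. Lengths are in m, angles in rad, forces in N, time in s.
With the tool pointing down it reaches from about 0.4 to 0.85 m from the base axis. Payload 4.5 kg.
Tool frame: the origin (TCP) lies midway between the tips of the shut fingers; the grasp point (between the pads) lies 19 mm behind it; z points along the fingers, y is the direction in which the jaws open and shut (so a half turn about z gives the same grasp; the last joint's range is limited). The gripper opens to 88 mm and grips with 3 to 60 N. Pads are 18 mm wide; open, the fingers measure 123 mm over their backs; the gripper's body (75 mm by 187 mm) begins 45 mm behind the grasp point.
Start: joints at [1.333, 0.689, -0.195, 1.565, 0.157, 0.902, -0.215], TCP at [0.168, -0.602, 0.239] pointing down, gripper open.
Joint ranges: [-3.01, 3.01], [-0.46, 2.08], [-1.47, 1.51], [0.13, 2.56], [-1, 4.14], [0.04, 2.09], [-2.66, 2.66]. Speed limits (rad/s): [2.57, 2.57, 3.14, 3.14, 3.14, 3.14, 3.14].

## Interface

Orientations are given as a unit quaternion [x, y, z, w].
In Python, from plant import get_state, snapshot, finish_job, find_in gives the robot as it stands.
- The arm moves only by the shell command python3 -m creep 'ROWS' [OPENING] [FORCE]. ROWS is JSON, one flat list of numbers, 6 for each row, row after row: the shift along the tool's x, y, z in mm, then the turn, a rotation vector about the tool's x, y, z in degrees. In form: [tx, ty, tz, wx, wy, wz, tx, ty, tz, wx, wy, wz, ...]. A call has 1 to 5 rows; each row shifts and turns the pose as measured when the row begins, along the tool's axes as they then stand; what a row does not reach is not made up. A row lasts 1/12 s, in which the tool goes at most 41.7 mm and 7.16 degrees, less where a joint would pass 70% of its speed; a pose out of reach is approached as far as the arm can. A call is refused whole if a number of a shift passes 41.7 or a number of a turn 7.16, either way. A call with a gripper value outside its range is refused whole. OPENING is the finger opening in mm, from 0 to 88.1, set as the call begins (- or left out, the last holds). The fingers move at their own pace and stop on an object; FORCE is the grip in N (left out, the last holds). Time passes only in rows, so rows that do not move let the fingers close. It gives the time, the measured TCP pose, the force and the opening at its end, in the units of the state.
- get_state(): the state, without advancing time (a new reading comes with each control period).
- snapshot(name): name is "side" or "top" or "wrist"; returns a dict with "color" (420x560x3 uint8, red, green, blue), "intrinsics" (3x3 intrinsics, pixels), "extrinsics" (4x4, takes a point from world to camera coordinates). Camera axes: x right, y down, z forward; pixel columns grow to the right and rows downward; lengths in m; the calibration is good to about 2 mm. A picture is of the moment at which its call begins. There is no depth.
- finish_job(): hands the job in, once; it reports no verdict.
Trained networks look in the newest picture that a camera, given by its name, has taken for a name from the list of things; names that differ only in an ending like _2 or _b are one class to them, and where a whole thing is asked for, a point or a joint stands for the part that bears it (a point fixed in the world has none). Each returns a list of dicts, best first, with "score" (0 to 1); they miss things now and then, are a little off and sometimes report something else, mostly with a low value. They report only what shows in the picture. A call takes as long as a camera call.
- find_in(thing, camera): "xy" ([column, row] in pixels, amid what is visible of it).
The state is a dict: "clock": time; "q": joint angles; "qd": joint speeds; "joint_torque": joint torques, N m; "tool_pos": TCP position; "eef_rot": TCP orientation; "contact_force": force on the tool from outside, world axes, zero at the start; "moment": the same for the moment, N m; "opening": opening from 0.0 (shut) to 1.0 (fully open).
Only numpy, scipy, OpenCV 4.12 (cv2) and the standard library are available. Lean on these libraries where they do the work, as an engineer would, in place of code of your own. Each camera call takes 0.05 s, during which the arm holds its last target.

## Working session

There is one attempt and no reset: what is moved stays moved. The work goes in short steps, Python scripts to look and compute and a shell command to move; the robot and the scene stay as the last step left them, time stands still between calls to the robot, and variables do not carry over. Pictures are saved under pics/ and viewed, and the job is handed in when it is done.

```bash
ls; mkdir -p pics
cat > h.py <<'E'
import numpy as np, cv2, json
from plant import get_state, snapshot, finish_job, find_in
from scipy.spatial.transform import Rotation as R
def snap(cam,name):
    s=snapshot(cam); cv2.imwrite(f'pics/{name}.png',s['color'][:,:,::-1]); return s
def ray(s,px):
    K=np.array(s['intrinsics']);E=np.array(s['extrinsics'])
    d=np.linalg.inv(K)@[px[0],px[1],1]; Rm=E[:3,:3]
    return -Rm.T@E[:3,3], Rm.T@d
def atz(s,px,z):
    o,d=ray(s,px); return o+d*(z-o[2])/d[2]
def proj(s,P):
    K=np.array(s['intrinsics']);E=np.array(s['extrinsics'])
    c=E[:3,:3]@np.array(P)+E[:3,3]; u=K@c; return u[:2]/u[2]
def st():
    s=get_state(); r=R.from_quat(s['eef_rot'])
    print('t',round(s['clock'],2),'p',np.round(np.array(s['tool_pos'])*1000,1),'F',np.round(s['contact_force'],1),'M',np.round(s['moment'],2),'op',round(s['opening']*88.1,1))
    print('X',np.round(r.as_matrix()[:,0],3),'Z',np.round(r.as_matrix()[:,2],3),'yawX',round(np.degrees(np.arctan2(*r.as_matrix()[1::-1,0])),1),'q',np.round(s['q'],2))
    return s
def to(p,yaw=None):
    "shift in tool mm & turn deg to pose with tool down, x axis at yaw"
    s=get_state(); r=R.from_quat(s['eef_rot']).as_matrix()
    print('shift',np.round(r.T@(np.array(p)-s['tool_pos'])*1000,1))
    y=np.radians(yaw) if yaw is not None else np.arctan2(r[1,0],r[0,0])
    T=np.array([[np.cos(y),np.sin(y),0],[np.sin(y),-np.cos(y),0],[0,0,-1]])
    print('rot',np.round(np.degrees(R.from_matrix(r.T@T).as_rotvec()),1))
E
python3 - <<'E'
from h import *
st()
for c in ['side','top','wrist']:
    s=snap(c,c+'0')
    for n in ['base','seat_top','pin_mid','bearing_center','spacer_center','collar_center','collar_web','gauge_block_mid','screwdriver_mid','terminal_mid']:
        f=find_in(n,c)
        print(c,n,[(np.round(a['xy'],1).tolist(),round(a['score'],2)) for a in f[:2]], [np.round(atz(s,a['xy'],{'pin_mid':.0735,'seat_top':.034,'spacer_center':.01,'bearing_center':.007,'collar_center':.008,'collar_web':.01,'gauge_block_mid':.015}.get(n,.01)),3).tolist() for a in f[:1]])
print(s['intrinsics'])
E
```

```text
pics
t 0.0 p [ 167.6 -601.5  237.9] F [-0.2 -0.1 -0.9] M [-0.01 -0.02 -0.05] op 88.1
X [ 0.963  0.269 -0.   ] Z [-0.001  0.002 -1.   ] yawX 15.6 q [ 1.33  0.69 -0.19  1.57  0.16  0.9  -0.22]
side base [([249.4, 201.7], 0.83), ([252.3, 331.3], 0.23)] [[0.548, -0.034, 0.01]]
side seat_top [([248.3, 200.8], 0.96), ([202.8, 304.9], 0.53)] [[0.549, -0.012, 0.034]]
side pin_mid [([251.7, 198.7], 0.95), ([251.8, 329.2], 0.61)] [[0.538, 0.022, 0.074]]
side bearing_center [([251.4, 329.0], 0.68), ([284.3, 154.2], 0.65)] [[0.526, 0.297, 0.007]]
side spacer_center [([292.3, 289.0], 0.7)] [[0.45, 0.212, 0.01]]
side collar_center [([198.0, 304.0], 0.78)] [[0.63, 0.248, 0.008]]
side collar_web [([198.6, 305.0], 0.75)] [[0.629, 0.251, 0.01]]
side gauge_block_mid [([242.1, 152.7], 0.56)] [[0.579, -0.223, 0.015]]
side screwdriver_mid [([324.3, 241.5], 0.9)] [[0.378, 0.088, 0.01]]
side terminal_mid [([250.6, 329.7], 0.84)] [[0.527, 0.3, 0.01]]
top base [([320.1, 184.3], 0.94)] [[0.548, -0.049, 0.01]]
top seat_top [([318.3, 183.4], 0.96)] [[0.546, -0.045, 0.034]]
top pin_mid [([317.5, 183.0], 0.69)] [[
[... 204 characters left out ...]
.635, 0.257, 0.008]]
top collar_web [([180.2, 141.9], 0.75), ([165.3, 191.9], 0.47)] [[0.638, 0.252, 0.01]]
top gauge_block_mid [([406.9, 166.3], 0.74)] [[0.587, -0.231, 0.015]]
top screwdriver_mid [([256.1, 263.6], 0.87)] [[0.379, 0.084, 0.01]]
top terminal_mid [([165.1, 191.5], 0.58), ([321.4, 182.0], 0.2)] [[0.53, 0.282, 0.01]]
wrist base [] []
wrist seat_top [] []
wrist pin_mid [] []
wrist bearing_center [] []
wrist spacer_center [] []
wrist collar_center [] []
wrist collar_web [] []
wrist gauge_block_mid [] []
wrist screwdriver_mid [] []
wrist terminal_mid [] []
[[359.1511476    0.         281.30565051]
 [  0.         359.1511476  208.53434648]
 [  0.           0.           1.        ]]
```

View images.

View pics/top0.png

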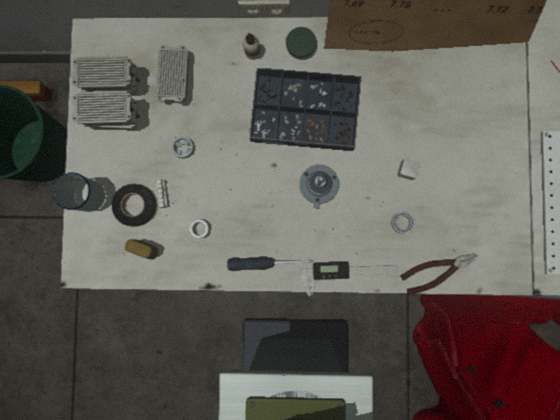

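View pics/side0.png

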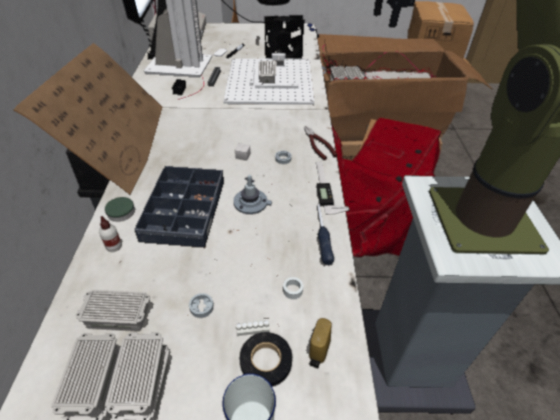

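Run:
```python
import cv2
t=cv2.imread('pics/top0.png')
cr=[t[95:195,140:240],t[135:235,270:370],t[150:250,350:450],t[180:280,150:250]]
cv2.imwrite('pics/crop0.png',cv2.resize(cv2.vconcat([cv2.hconcat(cr[:2]),cv2.hconcat(cr[2:])]),(600,600),interpolation=cv2.INTER_CUBIC))
```

```text
(no output)
```

View pics/crop0.png

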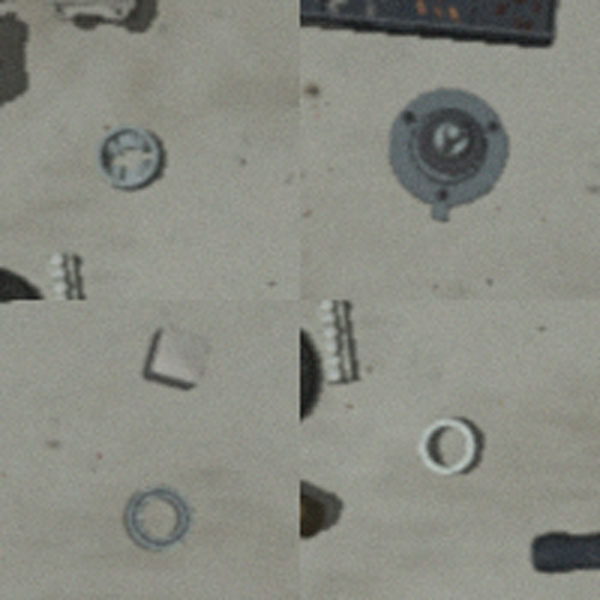

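Run:
```python
from h import *
import plant
s=snapshot('top'); S=snapshot('side')
for n,p,z in [('bear',(402.3,222.7),.007),('bearing top',(402.3,222.7),.014),('spacer',(200,229),.02),('collar',(183.5,148),.012),('base',(319.3,183.5),.01),('neck',(320,181),.086)]:
    P=atz(s,p,z); print(n,np.round(P,3),np.round(proj(S,P),0))
b=atz(s,(402.3,222.7),.014); b[2]=.16
print(b); to([b[0]-.0,b[1],.17],0)
print(np.round(-np.array(s['extrinsics'])[:3,:3].T@np.array(s['extrinsics'])[:3,3],3))
w=snapshot('wrist'); g=get_state(); r=R.from_quat(g['eef_rot']).as_matrix(); E=np.array(w['extrinsics'])
c=-E[:3,:3].T@E[:3,3]; print('wristcam in tool',r.T@(c-g['tool_pos']), 'cam axes in tool (rows)',np.round(E[:3,:3]@r,2))
```

```text
bear [ 0.468 -0.222  0.007] [282. 156.]
bearing top [ 0.468 -0.221  0.014] [283. 154.]
spacer [0.45  0.203 0.02 ] [293. 282.]
collar [0.624 0.244 0.012] [202. 301.]
base [ 0.549 -0.048  0.01 ] [249. 198.]
neck [ 0.544 -0.045  0.086] [250. 174.]
[ 0.46778239 -0.22086138  0.16      ]
shift [ 391.3 -286.7   68.7]
rot [ 0.  -0.  15.6]
[0.406 0.003 1.094]
wristcam in tool [ 0.07585242  0.00036679 -0.14552683] cam axes in tool (rows) [[ 0.    1.   -0.  ]
 [-0.96  0.   -0.29]
 [-0.29  0.    0.96]]
```

Run:
```python
import cv2
t=cv2.imread('pics/wrist0.png');cv2.imwrite('pics/w0.png',t)
```

```text
(no output)
```

View pics/wrist0.png

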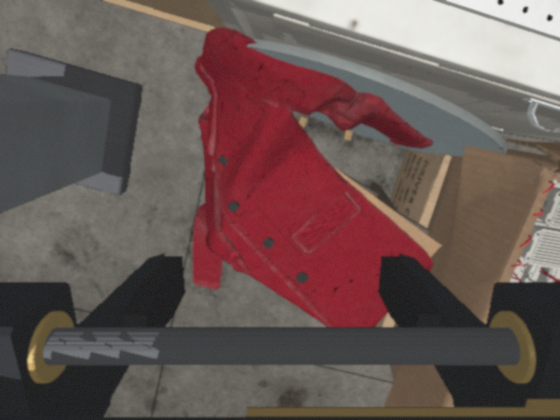

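```bash
python3 -m creep '[33,-24,0,0,0,0,33,-24,0,0,0,0,33,-24,0,0,0,0,33,-24,0,0,0,0,33,-24,0,0,0,0]'; python3 -m creep '[33,-24,8,0,0,0,33,-24,8,0,0,0,33,-24,8,0,0,0,33,-24,8,0,0,0,33,-24,8,0,0,0]'
python3 - <<'E'
from h import *
st(); to([.468,-.221,.17],0)
E
```

```text
clock: 2.22
tool_pos: [0.2895, -0.4481, 0.2369]
eef_rot: [0.992, 0.124, -0.003, 0.004]
contact_force: [0.9, 0.1, 0.6]
opening: 1.001
clock: 2.63
tool_pos: [0.4216, -0.291, 0.1979]
eef_rot: [0.992, 0.123, 0.0, 0.007]
contact_force: [0.9, -0.5, 1.3]
opening: 0.997
t 2.63 p [ 421.6 -291.   197.9] F [ 0.9 -0.5  1.3] M [ 0.   -0.02 -0.02] op 87.8
X [ 0.97   0.244 -0.001] Z [ 0.002 -0.015 -1.   ] yawX 14.1 q [ 0.58  0.6  -0.12  1.96  0.14  0.58 -0.96]
shift [ 62.1 -56.9  27. ]
rot [ 0.8 -0.  14.1]
```

```bash
python3 -m creep '[31,-28,13,0,0,0,26,-24,14,0.8,0,0,0,0,0,0,0,7,0,0,0,0,0,7,0,0,0,0,0,0]'
python3 - <<'E'
from h import *
g=st(); s=snap('wrist','wb1')
f=find_in('bearing_center','wrist')
for a in f[:2]: print(a, np.round(atz(s,a['xy'],.007),4))
E
```

```text
clock: 3.05
tool_pos: [0.4733, -0.2141, 0.1691]
eef_rot: [1.0, 0.007, 0.003, -0.003]
contact_force: [0.3, 0.7, 0.5]
opening: 1.0
t 3.05 p [ 473.3 -214.1  169.1] F [0.3 0.7 0.5] M [0.01 0.02 0.03] op 88.1
X [1.    0.013 0.006] Z [ 0.006  0.006 -1.   ] yawX 0.8 q [ 0.37  0.66 -0.04  1.96  0.04  0.52 -1.25]
{'xy': [292.0, 205.5], 'score': 0.86} [ 0.4592 -0.2237  0.007 ]
```

View pics/wb1.png

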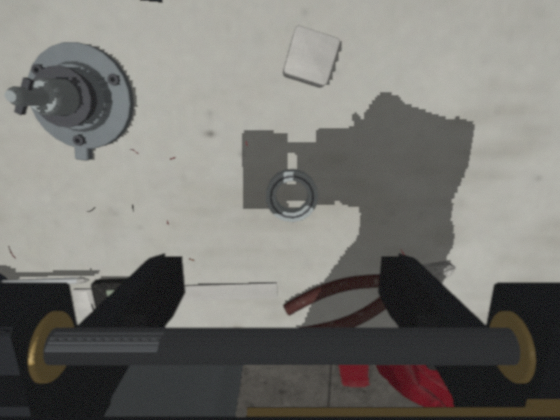

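```bash
cat >> h.py <<'E'
from scipy.optimize import minimize
from scipy.ndimage import map_coordinates
def ringfit(s,guess,circs,rng=.012,step=.0005,name=None):
    "circs: list of (R,z); maximise normal gradient along projected circles"
    g=cv2.GaussianBlur(cv2.cvtColor(s['color'],cv2.COLOR_RGB2GRAY).astype(float),(0,0),0.8)
    gx=cv2.Sobel(g,cv2.CV_64F,1,0);gy=cv2.Sobel(g,cv2.CV_64F,0,1)
    th=np.linspace(0,2*np.pi,90,endpoint=False)
    K=np.array(s['intrinsics']);E=np.array(s['extrinsics'])
    def pts(x,y,Rr,z):
        P=np.stack([x+Rr*np.cos(th),y+Rr*np.sin(th),np.full_like(th,z)],1)
        c=P@E[:3,:3].T+E[:3,3]; u=c@K.T; return u[:,:2]/u[:,2:]
    def sc(x,y):
        t=0
        for Rr,z in circs:
            p=pts(x,y,Rr,z); q=pts(x,y,Rr*1.01,z)-p; q/=np.linalg.norm(q,axis=1)[:,None]
            d=map_coordinates(gx,p.T[::-1],order=1)*q[:,0]+map_coordinates(gy,p.T[::-1],order=1)*q[:,1]
            t+=np.minimum(np.abs(d),80).mean()
        return t
    best=max(((sc(guess[0]+a,guess[1]+b),a,b) for a in np.arange(-rng,rng+1e-9,step) for b in np.arange(-rng,rng+1e-9,step)))
    x,y=guess[0]+best[1],guess[1]+best[2]
    if name:
        im=cv2.resize(s['color'][:,:,::-1],None,fx=4,fy=4,interpolation=cv2.INTER_CUBIC)
        for Rr,z in circs: cv2.polylines(im,[np.round(pts(x,y,Rr,z)*4+1.5).astype(np.int32)],True,(0,0,255),1)
        c=(proj(s,[x,y,circs[0][1]])*4).astype(int); a0=max(0,c[1]-250);b0=max(0,c[0]-250)
        cv2.imwrite(f'pics/{name}.png',im[a0:a0+500,b0:b0+500])
    print('fit',np.round([x,y],4),'score',round(best[0],1)); return np.array([x,y])
E
python3 - <<'E'
from h import *
s=snapshot('wrist'); g=get_state()
P=atz(s,(292,193),.014); print(P)
p=ringfit(s,P,[(.023,.014),(.0145,.014)],name='fb1')
to([p[0],p[1],.003],0); st()
# base too
b=atz(s,(78,95),.01); pb=ringfit(s,b,[(.042,.01)],name='fbase1')
E
```

```text
[ 0.47159415 -0.22496052  0.014     ]
fit [ 0.4711 -0.221 ] score 89.1
shift [ -2.    5.3 166.5]
rot [-0.3 -0.3  0.9]
t 3.2 p [ 472.1 -216.4  169.6] F [-0.2 -0.5  0.8] M [ 0.02  0.05 -0.04] op 88.1
X [1.    0.016 0.005] Z [ 0.005  0.004 -1.   ] yawX 0.9 q [ 0.37  0.65 -0.04  1.96  0.04  0.53 -1.25]
fit [ 0.5493 -0.0496] score 71.3
```

View pics/fb1.png

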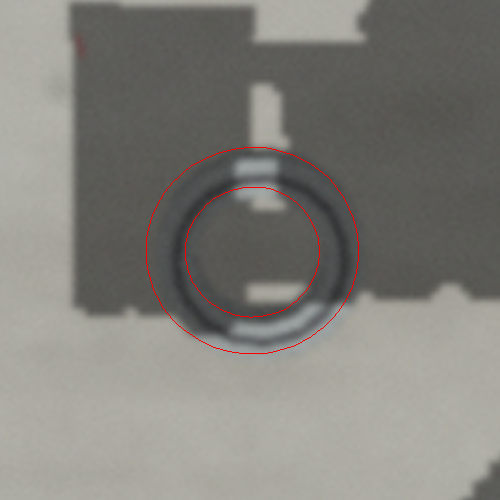

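View pics/fbase1.png

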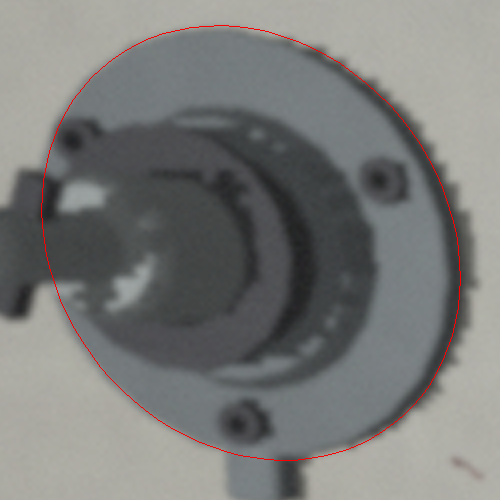

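```bash
python3 -m creep '[-1,5,25,0,0,0.9,0,0,35,0,0,0,0,0,35,0,0,0,0,0,25,0,0,0,0,0,0,0,0,0]'
python3 - <<'E'
from h import *
st(); s=snap('wrist','wb2'); p=ringfit(s,(.471,-.221),[(.023,.014),(.0145,.014)],name='fb2',rng=.006)
to([p[0],p[1],.003],0)
E
```

```text
clock: 3.62
tool_pos: [0.4747, -0.2285, 0.0497]
eef_rot: [1.0, 0.002, 0.009, 0.001]
contact_force: [0.1, -0.4, 0.5]
opening: 1.001
t 3.62 p [ 474.7 -228.5   49.7] F [ 0.1 -0.4  0.5] M [0.04 0.03 0.03] op 88.2
X [1.    0.003 0.018] Z [ 0.018 -0.002 -1.   ] yawX 0.2 q [ 0.38  0.87 -0.02  2.01  0.06  0.24 -1.26]
fit [ 0.473  -0.2255] score 80.4
shift [-3.  -3.8 48.4]
rot [ 0.2 -1.1  0.1]
```

View pics/wb2.png

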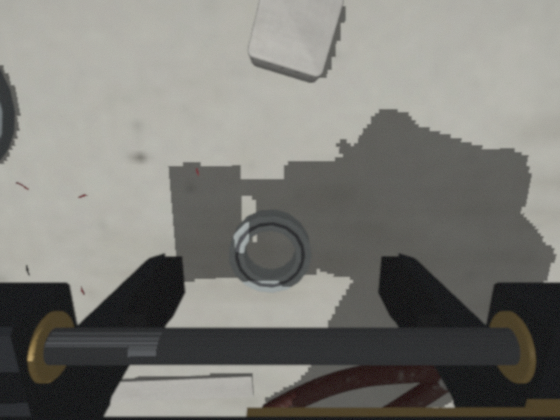

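View pics/fb2.png

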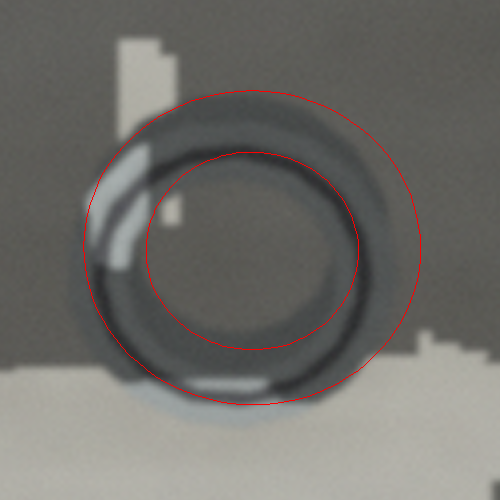

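```bash
python3 -m creep '[-3,-6,12,0,-1,0,0,0,14,0,0,0,0,0,8,0,0,0,0,0,0,0,0,0]'
python3 - <<'E'
from h import *
st(); to([.4715,-.2225,.003],0)
E
```

```text
clock: 4.0
tool_pos: [0.4745, -0.2275, 0.0223]
eef_rot: [1.0, 0.001, 0.004, 0.003]
contact_force: [1.0, -0.1, -0.8]
opening: 1.004
t 4.0 p [ 474.5 -227.5   22.3] F [ 1.  -0.1 -0.8] M [0.03 0.06 0.04] op 88.4
X [1.    0.002 0.009] Z [ 0.009 -0.006 -1.   ] yawX 0.1 q [ 0.36  0.92 -0.01  2.01  0.06  0.2  -1.27]
shift [-3.2 -5.1 19.3]
rot [ 0.4 -0.5  0.1]
```

```bash
python3 -m creep '[-3,-5,5,0,0,0,-2,-3,5,0,0,0,-1,-1,4,0,0,0]'
python3 - <<'E'
from h import *
st(); to([.4715,-.2225,.003],0)
E
```

```text
clock: 4.25
tool_pos: [0.4705, -0.2201, 0.0113]
eef_rot: [1.0, 0.0, 0.008, 0.005]
contact_force: [-0.7, 0.0, -0.2]
opening: 1.0
t 4.25 p [ 470.5 -220.1   11.3] F [-0.7  0.  -0.2] M [0.02 0.   0.01] op 88.1
X [1.    0.001 0.015] Z [ 0.016 -0.009 -1.   ] yawX 0.0 q [ 0.35  0.94 -0.01  2.04  0.05  0.14 -1.28]
shift [0.8 2.3 8.3]
rot [ 0.5 -0.9  0. ]
```

```bash
python3 -m creep '[0.5,1.5,4,0.3,-0.6,0,0.3,0.5,3,0,-0.3,0,0,0,1,0,0,0]' ; python3 -m creep '[0,0,0,0,0,0,0,0,0,0,0,0,0,0,0,0,0,0,0,0,0,0,0,0,0,0,0,0,0,0]' 44 20
python3 - <<'E'
from h import *
st(); to([.4715,-.2225,.003],0)
E
```

```text
clock: 4.5
tool_pos: [0.4711, -0.2216, 0.0031]
eef_rot: [1.0, 0.001, -0.001, 0.001]
contact_force: [-0.6, -0.1, -0.1]
opening: 0.998
clock: 4.92
tool_pos: [0.4716, -0.2221, 0.0028]
eef_rot: [1.0, 0.001, -0.001, 0.002]
contact_force: [0.2, -0.2, -0.5]
opening: 0.644
t 4.92 p [ 471.6 -222.1    2.8] F [ 0.2 -0.2 -0.5] M [0.04 0.03 0.04] op 56.8
X [ 1.     0.001 -0.002] Z [-0.002 -0.003 -1.   ] yawX 0.1 q [ 0.35  0.96 -0.01  2.01  0.05  0.17 -1.27]
shift [-0.1  0.4 -0.2]
rot [0.2 0.1 0.1]
```

Positioned well; keep closing.

```bash
python3 -m creep '[0,0,0,0,0,0,0,0,0,0,0,0,0,0,0,0,0,0,0,0,0,0,0,0]' 30 25
python3 - <<'E'
from h import *
st(); s=snap('wrist','wb3')
E
```

```text
clock: 5.25
tool_pos: [0.4715, -0.222, 0.003]
eef_rot: [1.0, 0.001, -0.001, 0.002]
contact_force: [-0.2, 0.4, -0.7]
opening: 0.513
t 5.25 p [ 471.5 -222.     3. ] F [-0.2  0.4 -0.7] M [ 0.04 -0.05 -0.04] op 45.2
X [ 1.     0.001 -0.002] Z [-0.002 -0.003 -1.   ] yawX 0.1 q [ 0.35  0.96 -0.01  2.01  0.05  0.17 -1.27]
```

View pics/wb3.png

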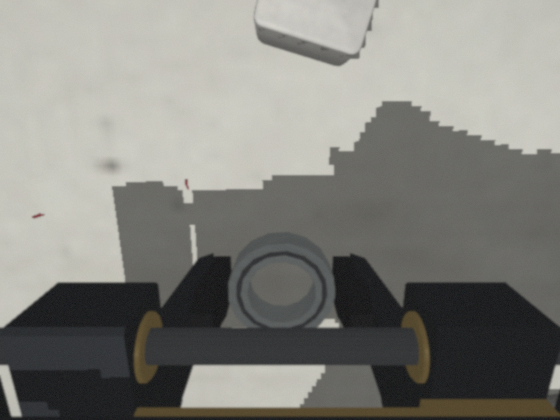

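Run:
```python
from h import *
s=snapshot('wrist')
st()
im=cv2.resize(s['color'][:,:,::-1],None,fx=4,fy=4,interpolation=cv2.INTER_CUBIC)
th=np.linspace(0,2*np.pi,90)
x,y=.4715,-.222
for Rr,z,c in [(.023,.014,(0,0,255)),(.0145,.014,(0,255,0)),(.0145,.0,(255,0,0))]:
    q=np.array([proj(s,[x+Rr*np.cos(t),y+Rr*np.sin(t),z])*4+1.5 for t in th]).astype(np.int32); cv2.polylines(im,[q],True,c,1)
cv2.imwrite('pics/fb3.png',im[850:1400,850:1400])
```

```text
t 5.35 p [ 471.5 -222.1    3. ] F [ 0.2 -0.4  0.1] M [0.04 0.02 0.01] op 44.7
X [ 1.     0.001 -0.002] Z [-0.002 -0.003 -1.   ] yawX 0.1 q [ 0.35  0.96 -0.01  2.01  0.05  0.17 -1.27]
```

View pics/fb3.png

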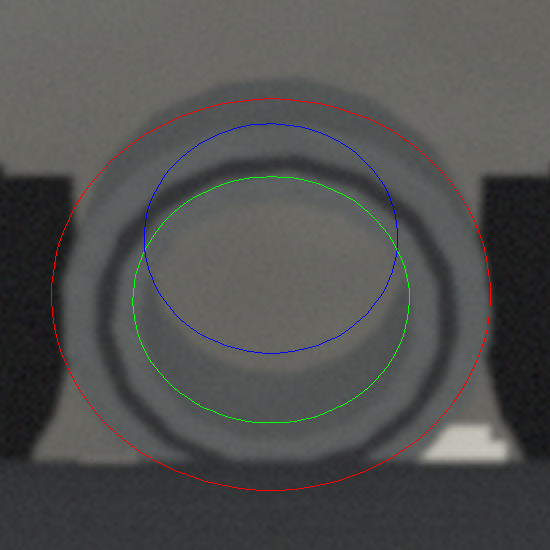

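```bash
python3 -m creep '[0,0,-10,0,0,0,0,0,-30,0,0,0,0,0,-38,0,0,0,0,0,-38,0,0,0,0,0,-30,0,0,0]' ; python3 -m creep '[0,-20,-20,0,0,0,0,-40,-5,0,0,0,0,-40,0,0,0,0,0,-40,0,0,0,0,0,-30,0,0,0,0]'
python3 - <<'E'
from h import *
st(); to([.49,-.048,.16],0)
E
```

```text
clock: 5.77
tool_pos: [0.4673, -0.2195, 0.1498]
eef_rot: [1.0, 0.001, -0.008, -0.001]
contact_force: [0.4, 0.4, -0.4]
opening: 0.513
clock: 6.18
tool_pos: [0.4722, -0.0559, 0.1874]
eef_rot: [1.0, -0.01, 0.003, 0.004]
contact_force: [0.8, 1.1, -1.0]
opening: 0.508
t 6.18 p [472.2 -55.9 187.4] F [ 0.8  1.1 -1. ] M [ 0.07 -0.05 -0.04] op 44.8
X [ 1.    -0.019  0.005] Z [ 0.005 -0.008 -1.   ] yawX -1.1 q [-0.    0.58  0.03  2.07 -0.02  0.48 -1.55]
shift [17.5 -8.5 27.4]
rot [ 0.5 -0.3 -1.1]
```

```bash
python3 -m creep '[3,-5,8,0.5,0,-1,2,-3,8,0,0,-0.3,0,-1,5,0,0,0,0,0,0,0,0,0]'
python3 - <<'E'
from h import *
st(); s=snap('wrist','ws1')
for n in ['base','seat_top','pin_mid']:
    for a in find_in(n,'wrist')[:1]: print(n,a)
b=ringfit(s,(.549,-.048),[(.042,.01)],name='fs1')
print(proj(s,[*b,.0735]),proj(s,[*b,.086]),proj(s,[*b,.034]))
st()
E
```

```text
clock: 6.52
tool_pos: [0.4775, -0.0383, 0.1675]
eef_rot: [1.0, 0.009, 0.004, -0.002]
contact_force: [-0.4, -0.6, -1.2]
opening: 0.515
t 6.52 p [477.5 -38.3 167.5] F [-0.4 -0.6 -1.2] M [-0.01  0.03 -0.06] op 45.4
X [1.    0.018 0.008] Z [ 0.008  0.005 -1.   ] yawX 1.1 q [-0.02  0.62  0.01  2.08 -0.02  0.43 -1.55]
base {'xy': [293.7, 103.5], 'score': 0.59}
seat_top {'xy': [294.4, 106.8], 'score': 0.71}
pin_mid {'xy': [292.9, 103.0], 'score': 0.97}
fit [ 0.55  -0.047] score 70.9
[296.61915216 105.91296025] [297.38758377 106.12997209] [294.64135224 105.35441216]
t 6.72 p [478.  -39.2 168.3] F [ 0.2 -0.   0. ] M [-0.01  0.03  0.01] op 44.9
X [1.    0.016 0.009] Z [ 0.009  0.004 -1.   ] yawX 0.9 q [-0.02  0.62  0.01  2.08 -0.02  0.43 -1.55]
```

View pics/ws1.png

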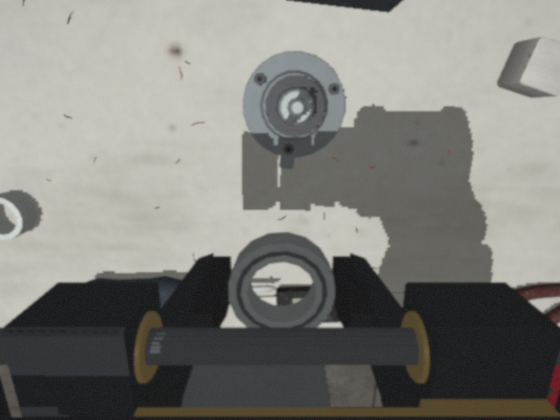

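View pics/fs1.png

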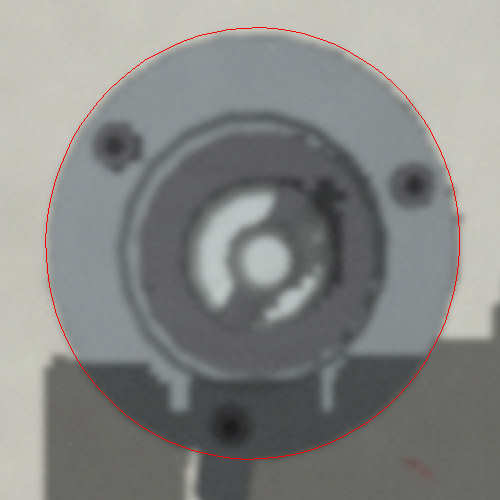

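Run:
```python
from h import *
s=snapshot('wrist'); g=get_state(); p=np.array(g['tool_pos']); r=R.from_quat(g['eef_rot']).as_matrix()
c=(proj(s,[.55,-.047,.01])*4).astype(int); a0=max(0,c[1]-250);b0=max(0,c[0]-250)
px=((b0+264)/4,(a0+258)/4); print(px, atz(s,px,.086))
# bearing in tool frame: grid fit drawn
im=cv2.resize(s['color'][:,:,::-1],None,fx=4,fy=4,interpolation=cv2.INTER_CUBIC)
th=np.linspace(0,2*np.pi,90)
for ox,oy,col in [(-.002,.0,(0,0,255)),(-.003,.0005,(0,255,0))]:
  for Rr,h in [(.023,.011),(.0145,.011),(.0145,-.003)]:
    q=np.array([proj(s,p+r@[ox+Rr*np.cos(t),oy+Rr*np.sin(t),-h])*4+1.5 for t in th]).astype(np.int32); cv2.polylines(im,[q],True,col,1)
cv2.imwrite('pics/fb4.png',im[850:1400,850:1400])
ringfit(s,atz(s,px,.086)[:2],[(.006,.086)],rng=.004,name='neck1')
```

```text
(np.float64(295.75), np.float64(108.0)) [ 0.54955325 -0.04712315  0.086     ]
fit [ 0.5506 -0.0501] score 64.2
```

View pics/fb4.png

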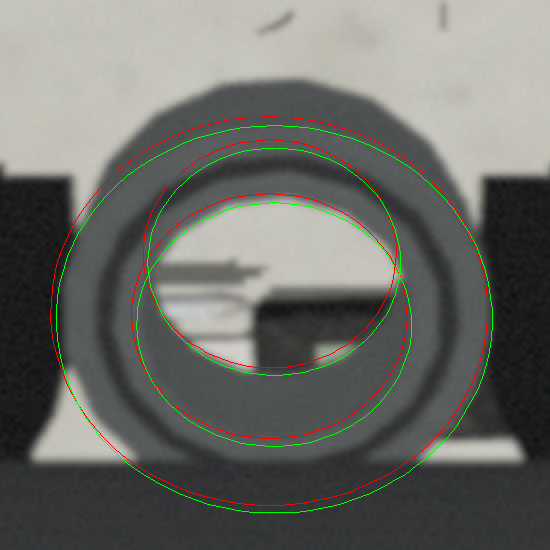

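View pics/neck1.png

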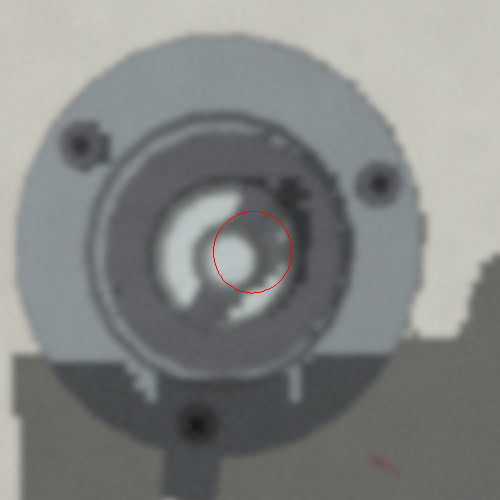

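```bash
python3 -m creep '[20,3,8,0,-0.4,0.5,25,3,12,0,0,0,20,2,12,0,0,0,8,1,8,0,0,0,4,0,3,0,0,0]'
python3 - <<'E'
from h import *
st(); to([.5517,-.0468,.12],0)
E
```

```text
clock: 7.18
tool_pos: [0.556, -0.0523, 0.1255]
eef_rot: [1.0, 0.0, 0.001, -0.001]
contact_force: [0.3, -0.3, -0.8]
opening: 0.513
t 7.18 p [556.  -52.3 125.5] F [ 0.3 -0.3 -0.8] M [ 0.07  0.01 -0.  ] op 45.2
X [1.    0.    0.002] Z [ 0.002  0.003 -1.   ] yawX 0.0 q [ 0.01  0.76  0.01  1.87 -0.02  0.5  -1.54]
shift [-4.4 -5.4  5.5]
rot [-0.2 -0.1  0. ]
```

```bash
python3 -m creep '[-3,-4,3,0,0,0,-1.5,-2,2,0,0,0,-0.5,-0.5,0,0,0,0]'
python3 - <<'E'
from h import *
st(); to([.5517,-.0468,.12],0); snap('wrist','ws2')
E
```

```text
clock: 7.43
tool_pos: [0.5487, -0.0462, 0.1196]
eef_rot: [1.0, -0.001, -0.001, -0.001]
contact_force: [0.4, 0.6, -1.4]
opening: 0.51
t 7.43 p [548.7 -46.2 119.6] F [ 0.4  0.6 -1.4] M [ 0.04 -0.01  0.03] op 44.9
X [ 1.    -0.002 -0.001] Z [-0.001  0.002 -1.   ] yawX -0.1 q [-0.01  0.77  0.01  1.9  -0.02  0.48 -1.55]
shift [ 3.   0.6 -0.4]
rot [-0.1  0.1 -0.1]
```

View pics/ws2.png

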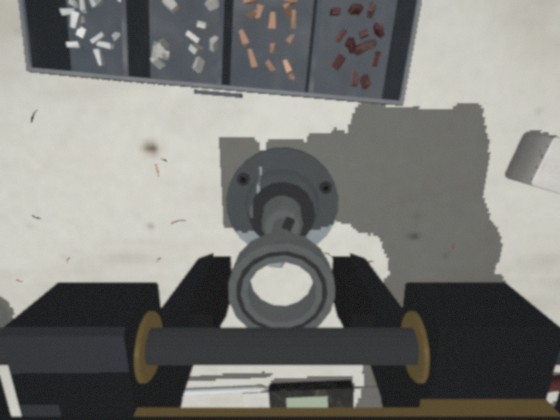

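```bash
python3 -m creep '[2,0.4,7,0,0,0,1.2,0.2,5,0,0,0,0.5,0,3,0,0,0,0,0,0,0,0,0]'
python3 - <<'E'
from h import *
st(); to([.5517,-.0468,.1],0); s=snap('wrist','ws3'); print(proj(s,[.5494,-.0471,.086]),proj(s,[.5494,-.0471,.0735]))
E
```

```text
clock: 7.82
tool_pos: [0.5509, -0.0461, 0.1048]
eef_rot: [1.0, -0.0, -0.001, -0.001]
contact_force: [-0.2, 0.1, -0.5]
opening: 0.512
t 7.82 p [550.9 -46.1 104.8] F [-0.2  0.1 -0.5] M [-0.01 -0.01 -0.02] op 45.1
X [ 1.    -0.001 -0.001] Z [-0.001  0.003 -1.   ] yawX -0.0 q [-0.    0.79  0.01  1.9  -0.02  0.45 -1.55]
shift [0.8 0.7 4.8]
rot [-0.1  0.1 -0. ]
[282.22694968 260.63579225] [282.19969418 250.52133085]
```

View pics/ws3.png

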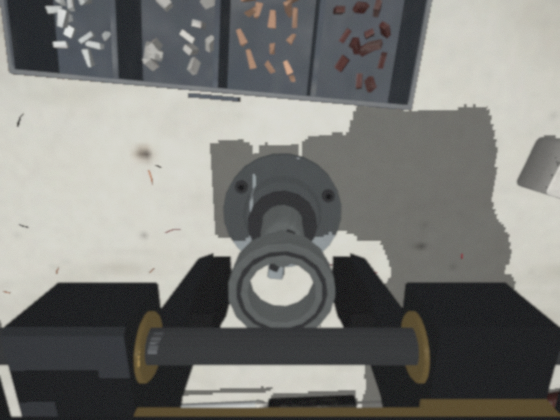

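Run:
```python
import cv2
t=cv2.imread('pics/ws3.png');cv2.imwrite('pics/ws3c.png',cv2.resize(t[180:330,207:357],(600,600),interpolation=cv2.INTER_CUBIC))
```

```text
(no output)
```

View pics/ws3c.png

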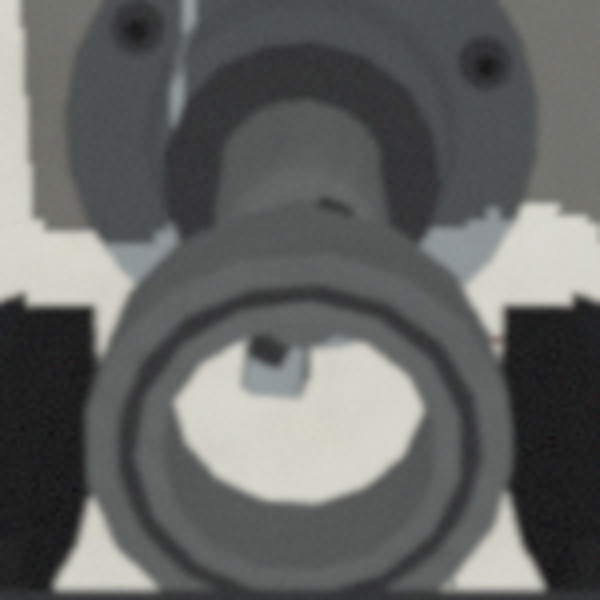

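```bash
python3 -m creep '[0.6,0.5,6,0,0,0,0.3,0.2,4,0,0,0,0,0,2,0,0,0,0,0,0,0,0,0]'
python3 - <<'E'
from h import *
st(); to([.5517,-.0468,.09],0); s=snap('wrist','ws4'); print(proj(s,[.5494,-.0471,.086]),proj(s,[.5494,-.0471,.0735]))
t=s['color'][:,:,::-1];cv2.imwrite('pics/ws4c.png',cv2.resize(t[180:330,207:357],(600,600),interpolation=cv2.INTER_CUBIC))
E
```

```text
clock: 8.2
tool_pos: [0.5522, -0.0471, 0.0919]
eef_rot: [1.0, -0.0, -0.0, -0.001]
contact_force: [-0.1, -0.6, -0.6]
opening: 0.511
t 8.2 p [552.2 -47.1  91.9] F [-0.1 -0.6 -0.6] M [0.03 0.06 0.02] op 45.1
X [ 1.    -0.001 -0.001] Z [-0.001  0.002 -1.   ] yawX -0.1 q [-0.    0.82  0.01  1.9  -0.02  0.42 -1.55]
shift [-0.5 -0.3  1.9]
rot [-0.1  0.  -0.1]
[280.1815615  275.10492094] [280.28461822 263.37226651]
```

View pics/ws4c.png

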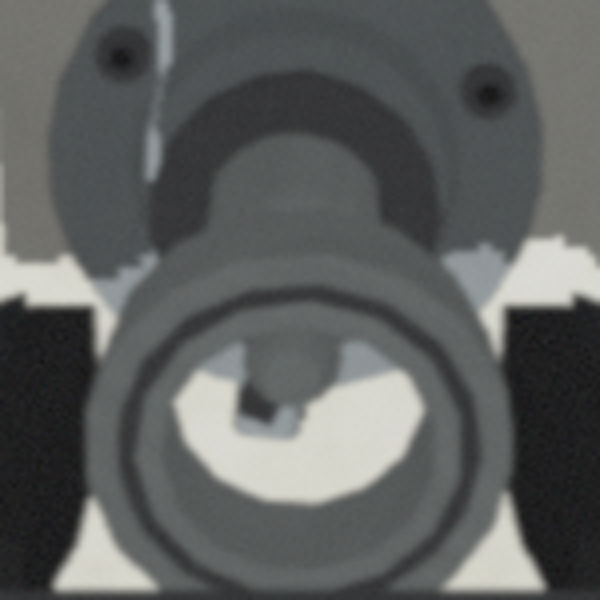

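```bash
python3 -m creep '[1,-0.5,6,0,0,0,0.7,-0.3,6,0,0,0,0.4,0,6,0,0,0,0,0,4,0,0,0,0,0,0,0,0,0]'
python3 - <<'E'
from h import *
st(); to([.5532,-.0463,.066],0); s=snap('wrist','ws5'); 
t=s['color'][:,:,::-1];cv2.imwrite('pics/ws5c.png',cv2.resize(t[180:330,207:357],(600,600),interpolation=cv2.INTER_CUBIC))
E
```

```text
clock: 8.67
tool_pos: [0.5543, -0.0458, 0.0678]
eef_rot: [1.0, -0.0, -0.001, -0.001]
contact_force: [-0.7, -0.2, -0.9]
opening: 0.513
t 8.67 p [554.3 -45.8  67.8] F [-0.7 -0.2 -0.9] M [0.01 0.01 0.04] op 45.2
X [ 1.    -0.001 -0.001] Z [-0.001  0.003 -1.   ] yawX -0.0 q [-0.    0.86  0.01  1.9  -0.02  0.38 -1.55]
shift [-1.1  0.5  1.8]
rot [-0.2  0.1 -0. ]
```

View pics/ws5c.png

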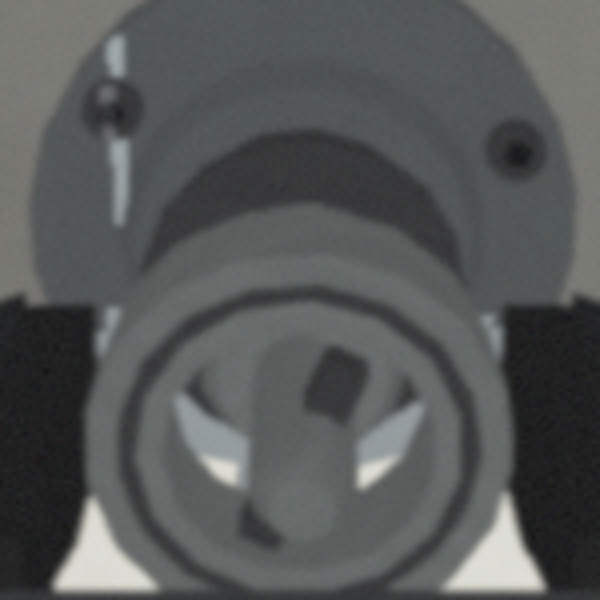

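Run:
```python
from h import *
s=snapshot('wrist')
print(atz(s,(207+302/4-.4,180+503/4-.4),.086), 'flange', ringfit(s,(.55,-.047),[(.042,.01)],rng=.006))
st()
```

```text
fit [ 0.5505 -0.047 ] score 48.9
[ 0.55044183 -0.04677433  0.086     ] flange [ 0.5505 -0.047 ]
t 8.77 p [554.7 -46.   68.5] F [-0.4 -0.7 -1.1] M [ 0.01 -0.    0.07] op 44.9
X [ 1.    -0.001 -0.   ] Z [-0.     0.003 -1.   ] yawX -0.0 q [-0.    0.86  0.01  1.9  -0.02  0.38 -1.55]
```

```bash
python3 -m creep '[-1.5,0.5,3,0,0,0,-0.7,0.2,3,0,0,0,0,0,3,0,0,0,0,0,3,0,0,0]'
python3 - <<'E'
from h import *
st(); to([.553,-.0465,.04],0)
E
```

```text
clock: 9.1
tool_pos: [0.5534, -0.047, 0.0566]
eef_rot: [1.0, -0.001, 0.001, -0.001]
contact_force: [-0.3, 0.0, -1.0]
opening: 0.512
t 9.1 p [553.4 -47.   56.6] F [-0.3  0.  -1. ] M [ 0.02 -0.01  0.03] op 45.1
X [ 1.    -0.001  0.003] Z [ 0.003  0.002 -1.   ] yawX -0.1 q [-0.    0.88  0.01  1.91 -0.02  0.35 -1.55]
shift [-0.4 -0.5 16.6]
rot [-0.1 -0.2 -0.1]
```

```bash
python3 -m creep '[-0.3,-0.4,3,0,-0.2,0,0,0,3,0,0,0,0,0,3,0,0,0]'
python3 - <<'E'
from h import *
st(); to([.553,-.0465,.037],0)
E
python3 -m creep '[0,0,3,0,0,0,0,0,3,0,0,0]'
python3 - <<'E'
from h import *
st(); to([.553,-.0465,.037],0)
E
```

```text
clock: 9.35
tool_pos: [0.5531, -0.0466, 0.0467]
eef_rot: [1.0, -0.001, -0.0, -0.001]
contact_force: [-0.3, -0.4, -0.9]
opening: 0.511
t 9.35 p [553.1 -46.6  46.7] F [-0.3 -0.4 -0.9] M [ 0.08 -0.07 -0.05] op 45.0
X [ 1.    -0.001 -0.001] Z [-0.001  0.002 -1.   ] yawX -0.1 q [-0.    0.9   0.01  1.91 -0.02  0.34 -1.55]
shift [-0.1 -0.1  9.7]
rot [-0.1  0.1 -0.1]
clock: 9.52
tool_pos: [0.5532, -0.0466, 0.0399]
eef_rot: [1.0, -0.001, -0.0, -0.001]
contact_force: [-0.8, 0.3, -0.4]
opening: 0.515
t 9.52 p [553.2 -46.6  39.9] F [-0.8  0.3 -0.4] M [ 0.04 -0.02  0.03] op 45.4
X [ 1.    -0.001 -0.001] Z [-0.001  0.002 -1.   ] yawX -0.1 q [-0.    0.91  0.01  1.91 -0.02  0.32 -1.55]
shift [-0.2 -0.1  2.9]
rot [-0.1  0.  -0.1]
```

```bash
python3 -m creep '[0,0,2,0,0,0,0,0,1,0,0,0,0,0,0.5,0,0,0]'
python3 - <<'E'
from h import *
st()
E
```

```text
clock: 9.77
tool_pos: [0.5531, -0.0465, 0.0358]
eef_rot: [1.0, -0.001, -0.001, -0.001]
contact_force: [-1.1, 0.1, 4.7]
opening: 0.513
t 9.77 p [553.1 -46.5  35.8] F [-1.1  0.1  4.7] M [ 0.05  0.22 -0.01] op 45.2
X [ 1.    -0.001 -0.001] Z [-0.001  0.002 -1.   ] yawX -0.1 q [-0.    0.92  0.01  1.91 -0.02  0.32 -1.55]
```

Seated on the sprung seat (4.7 N up). Release and lift.

```bash
python3 -m creep '[0,0,0,0,0,0,0,0,0,0,0,0,0,0,0,0,0,0,0,0,0,0,0,0,0,0,-6,0,0,0]' 70 20; python3 -m creep '[0,0,-20,0,0,0,0,0,-35,0,0,0,0,0,-38,0,0,0,0,0,-25,0,0,0,-15,-5,-10,0,0,0]' 80
python3 - <<'E'
from h import *
st(); s=snap('wrist','ws6'); to([.449,.205,.15],0)
print([a for a in find_in('spacer_center','wrist')])
E
```

```text
clock: 10.18
tool_pos: [0.5529, -0.0465, 0.0416]
eef_rot: [1.0, -0.001, -0.001, -0.001]
contact_force: [0.1, 0.2, 0.2]
opening: 0.792
clock: 10.6
tool_pos: [0.5389, -0.0426, 0.1741]
eef_rot: [1.0, -0.001, -0.002, -0.001]
contact_force: [0.4, -0.9, -0.1]
opening: 0.91
t 10.6 p [538.9 -42.6 174.1] F [ 0.4 -0.9 -0.1] M [ 0.04 -0.04  0.01] op 80.2
X [ 1.    -0.002 -0.004] Z [-0.004  0.002 -1.   ] yawX -0.1 q [-0.02  0.67  0.02  1.89 -0.03  0.59 -1.55]
shift [ -85.2 -245.8   26.3]
rot [-0.2  0.5 -0.1]
[{'xy': [27.2, 266.2], 'score': 0.84}]
```

View pics/ws6.png

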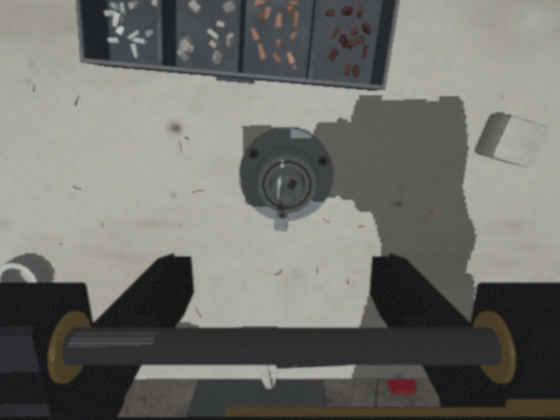

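```bash
python3 -m creep '[-15,-36,0,0,0,0,-15,-38,4,0,0,0,-15,-38,4,0,0,0,-15,-38,4,0,0,0,-15,-38,4,0,0,0]' ; python3 -m creep '[-15,-36,4,0,0,0,-9,-22,4,0,0,0,-2,-5,2,0,0,0]'
python3 - <<'E'
from h import *
st(); s=snap('wrist','wp1'); to([.449,.204,.05],0)
a=find_in('spacer_center','wrist'); print(a)
for z in [.01,.02]: print(atz(s,a[0]['xy'],z))
ringfit(s,(.449,.204),[(.020,.02),(.0145,.02)],rng=.012,name='fp1')
E
```

```text
clock: 11.12
tool_pos: [0.4643, 0.1399, 0.1564]
eef_rot: [1.0, -0.013, -0.001, 0.002]
contact_force: [-0.1, 0.4, -0.1]
opening: 0.911
clock: 11.37
tool_pos: [0.4343, 0.2142, 0.1431]
eef_rot: [1.0, -0.006, -0.004, 0.001]
contact_force: [-0.3, 0.5, 0.9]
opening: 0.905
t 11.37 p [434.3 214.2 143.1] F [-0.3  0.5  0.9] M [ 0.06  0.01 -0.04] op 79.8
X [ 1.    -0.013 -0.008] Z [-0.008 -0.002 -1.   ] yawX -0.7 q [-0.6   0.68  0.08  2.07 -0.14  0.4  -2.  ]
shift [15.6  9.4 92.7]
rot [ 0.2  0.5 -0.7]
[{'xy': [287.7, 187.5], 'score': 0.55}]
[0.44168651 0.20802221 0.01      ]
[0.44419347 0.20821337 0.02      ]
fit [0.451  0.2055] score 55.7
```

View pics/wp1.png

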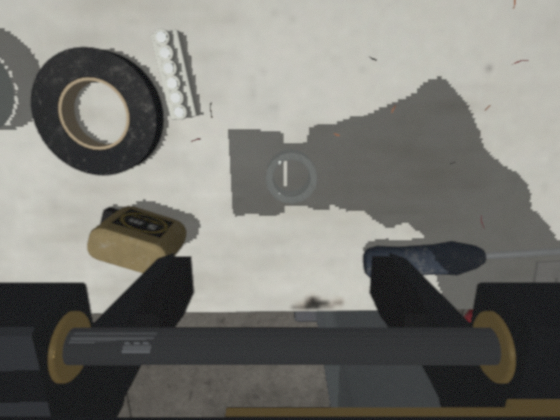

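View pics/fp1.png

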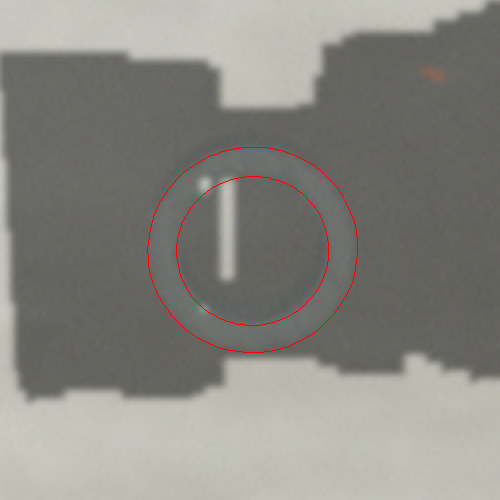

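Run:
```python
from h import *
s=snapshot('wrist')
for p in [(185,215),(185,240),(160,265),(365,250),(365,270)]: print(p,np.round(atz(s,p,.02),3))
st(); to([.4495,.2055,.05],0)
```

```text
(185, 215) [0.425 0.285 0.02 ]
(185, 240) [0.404 0.288 0.02 ]
(160, 265) [0.382 0.31  0.02 ]
(365, 250) [0.392 0.142 0.02 ]
(365, 270) [0.374 0.141 0.02 ]
t 11.52 p [436.8 208.6 143.7] F [ 0.9 -0.3  0.1] M [-0.   -0.02 -0.03] op 80.1
X [ 1.    -0.02  -0.006] Z [-0.006 -0.005 -1.   ] yawX -1.1 q [-0.6   0.68  0.09  2.07 -0.14  0.4  -1.99]
shift [13.3  2.4 93.7]
rot [ 0.3  0.3 -1.1]
```

```bash
python3 -m creep '[6,1,15,0,0,-0.8,5,1,25,0,0,0,3,0,25,0,0,0,1,0,20,0,0,0,0,0,10,0,0,0]' 64
python3 - <<'E'
from h import *
st(); to([.450,.2055,.004],0)
E
```

```text
clock: 11.93
tool_pos: [0.4619, 0.1926, 0.0487]
eef_rot: [1.0, -0.013, 0.003, 0.005]
contact_force: [0.4, -0.9, -0.4]
opening: 0.726
t 11.93 p [461.9 192.6  48.7] F [ 0.4 -0.9 -0.4] M [-0.03  0.   -0.02] op 64.0
X [ 1.    -0.025  0.007] Z [ 0.007 -0.009 -1.   ] yawX -1.4 q [-0.52  0.87  0.05  2.08 -0.14  0.2  -1.96]
shift [-12.6 -13.   44.5]
rot [ 0.5 -0.4 -1.4]
```

```bash
python3 -m creep '[-7,-7,4,0,0,-1,-4,-4,4,0.3,0,-0.5,-2,-2,4,0,-0.3,0,-1,-1,4,0,0,0]'
python3 - <<'E'
from h import *
st(); to([.450,.2055,.004],0)
s=snap('wrist','wp2'); ringfit(s,(.451,.2055),[(.020,.02),(.0145,.02)],rng=.005,name='fp2')
E
```

```text
clock: 12.27
tool_pos: [0.4495, 0.2013, 0.0316]
eef_rot: [1.0, -0.003, 0.001, 0.004]
contact_force: [-0.3, 0.3, -0.8]
opening: 0.725
t 12.27 p [449.5 201.3  31.6] F [-0.3  0.3 -0.8] M [ 0.06  0.02 -0.05] op 63.8
X [ 1.    -0.007  0.001] Z [ 0.001 -0.008 -1.   ] yawX -0.4 q [-0.54  0.9   0.04  2.1  -0.14  0.15 -1.96]
shift [ 0.4 -4.4 27.6]
rot [ 0.4 -0.1 -0.4]
fit [0.4515 0.206 ] score 56.9
```

View pics/fp2.png

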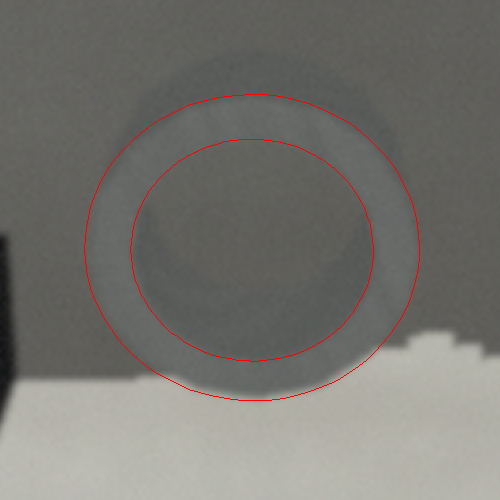

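```bash
python3 -m creep '[1.2,-3,7,0.3,0,0,0.8,-1.5,7,0,0,0,0.5,-1,6,0,0,0,0.2,-0.5,4,0,0,0,0,0,1,0,0,0]'
python3 - <<'E'
from h import *
st(); to([.4515,.206,.004],0)
E
```

```text
clock: 12.73
tool_pos: [0.4532, 0.2095, 0.0053]
eef_rot: [1.0, -0.002, 0.002, -0.0]
contact_force: [0.8, -0.3, -1.3]
opening: 0.727
t 12.73 p [453.2 209.5   5.3] F [ 0.8 -0.3 -1.3] M [-0.01  0.04 -0.01] op 64.0
X [ 1.    -0.004  0.004] Z [ 0.004  0.    -1.   ] yawX -0.2 q [-0.54  0.95  0.02  2.08 -0.14  0.1  -1.96]
shift [-1.7  3.5  1.2]
rot [-0.  -0.2 -0.2]
```

```bash
python3 -m creep '[-1.2,2.5,0.5,0,0,0,-0.5,1,0.3,0,0,0,0,0,0,0,0,0,0,0,0,0,0,0,0,0,0,0,0,0]' 30 15; python3 -m creep '[0,0,0,0,0,0,0,0,0,0,0,0,0,0,0,0,0,0]' 30 20
python3 - <<'E'
from h import *
st(); s=snap('wrist','wp3'); ringfit(s,(.4515,.206),[(.020,.02),(.0145,.02)],rng=.005,name='fp3')
E
```

```text
clock: 13.15
tool_pos: [0.451, 0.2052, 0.004]
eef_rot: [1.0, -0.002, 0.002, 0.0]
contact_force: [0.2, 0.1, -0.3]
opening: 0.454
clock: 13.4
tool_pos: [0.4512, 0.2052, 0.0043]
eef_rot: [1.0, -0.002, 0.002, 0.0]
contact_force: [-0.1, -0.3, -0.7]
opening: 0.447
t 13.4 p [451.2 205.2   4.3] F [-0.1 -0.3 -0.7] M [-0.03  0.03 -0.02] op 39.3
X [ 1.    -0.005  0.004] Z [ 0.004 -0.    -1.   ] yawX -0.3 q [-0.53  0.95  0.02  2.09 -0.14  0.09 -1.96]
fit [0.4515 0.2045] score 66.9
```

View pics/fp3.png

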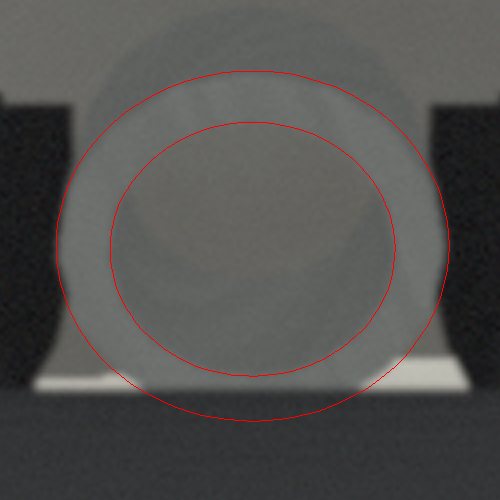

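```bash
python3 -m creep '[0,0,-10,0,0,0,0,0,-30,0,0,0,0,0,-38,0,0,0,0,0,-35,0,0,0,5,10,-25,0,0,0]' ; python3 -m creep '[14,36,-8,0,0,0,14,36,0,0,0,0,14,36,0,0,0,0,14,36,0,0,0,0,14,36,0,0,0,0]'
python3 - <<'E'
from h import *
st(); to([.5505,-.0466,.12],0)
E
```

```text
clock: 13.87
tool_pos: [0.4511, 0.1959, 0.1442]
eef_rot: [1.0, -0.0, -0.004, 0.002]
contact_force: [0.1, 1.1, -0.4]
opening: 0.447
clock: 14.28
tool_pos: [0.5257, 0.0213, 0.1635]
eef_rot: [1.0, 0.01, 0.003, -0.003]
contact_force: [0.4, 0.1, -1.0]
opening: 0.442
t 14.28 p [525.7  21.3 163.5] F [ 0.4  0.1 -1. ] M [-0.04 -0.06  0.08] op 38.9
X [1.    0.02  0.006] Z [ 0.006  0.007 -1.   ] yawX 1.2 q [-0.14  0.67  0.02  1.95 -0.03  0.51 -1.64]
shift [23.1 68.7 43.2]
rot [-0.4 -0.4  1.2]
```

```bash
python3 -m creep '[7,23,9,0,0,0,6,20,9,0,0,0.6,5,14,9,0,0,0.5,2,5,8,0,0,0,1,1,3,0,0,0]'
python3 - <<'E'
from h import *
st(); to([.5505,-.0466,.11],0)
E
```

```text
clock: 14.7
tool_pos: [0.5512, -0.0579, 0.1293]
eef_rot: [1.0, -0.009, 0.008, 0.0]
contact_force: [0.1, 0.4, -0.1]
opening: 0.447
t 14.7 p [551.2 -57.9 129.3] F [ 0.1  0.4 -0.1] M [0.02 0.01 0.01] op 39.3
X [ 1.    -0.017  0.015] Z [ 0.015 -0.001 -1.   ] yawX -1.0 q [ 0.01  0.75  0.01  1.9  -0.02  0.48 -1.55]
shift [ -1.2 -11.3  19.3]
rot [ 0.  -0.9 -1. ]
```

```bash
python3 -m creep '[-0.5,-6,5,0,-0.5,-0.5,-0.3,-3,5,0,-0.3,-0.4,0,-1.5,5,0,0,0,0,-0.5,3,0,0,0]'
python3 - <<'E'
from h import *
st(); to([.5505,-.0466,.095],0)
E
```

```text
clock: 15.03
tool_pos: [0.5496, -0.0412, 0.1106]
eef_rot: [1.0, 0.003, -0.001, -0.001]
contact_force: [-0.2, -0.8, -0.7]
opening: 0.449
t 15.03 p [549.6 -41.2 110.6] F [-0.2 -0.8 -0.7] M [ 0.03 -0.02  0.  ] op 39.5
X [ 1.     0.006 -0.001] Z [-0.001  0.002 -1.   ] yawX 0.3 q [-0.01  0.78  0.01  1.9  -0.01  0.46 -1.56]
shift [ 0.9  5.5 15.6]
rot [-0.1  0.1  0.3]
```

```bash
python3 -m creep '[0.5,3,4,0,0,0,0.2,1.2,4,0,0,0.2,0,0.4,4,0,0,0,0,0,2,0,0,0]'
python3 - <<'E'
from h import *
st(); to([.5505,-.0466,.075],0);s=snap('wrist','wp4')
t=s['color'][:,:,::-1];cv2.imwrite('pics/wp4c.png',cv2.resize(t[180:330,207:357],(600,600),interpolation=cv2.INTER_CUBIC))
E
```

```text
clock: 15.37
tool_pos: [0.55, -0.0421, 0.0951]
eef_rot: [1.0, 0.004, -0.001, -0.002]
contact_force: [-0.3, -0.5, -1.4]
opening: 0.45
t 15.37 p [550.  -42.1  95.1] F [-0.3 -0.5 -1.4] M [-0.06  0.05  0.02] op 39.6
X [ 1.     0.008 -0.002] Z [-0.002  0.004 -1.   ] yawX 0.5 q [-0.01  0.81  0.    1.91 -0.01  0.43 -1.56]
shift [ 0.5  4.6 20. ]
rot [-0.2  0.1  0.5]
```

View pics/wp4c.png

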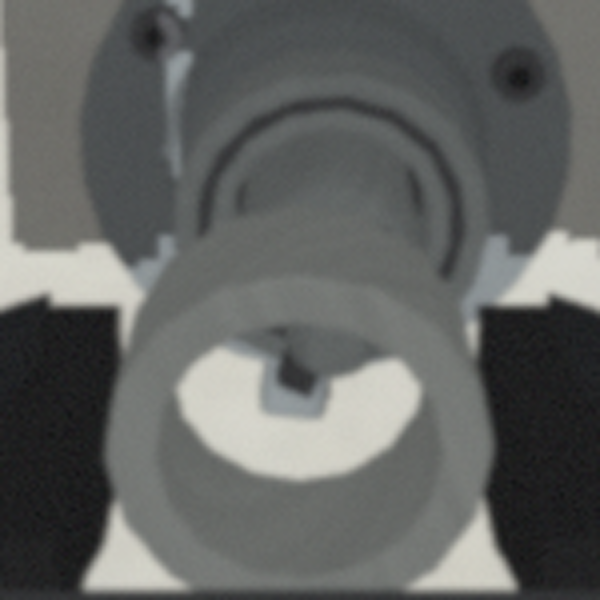

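```bash
python3 -m creep '[0.5,3,-1,0,0,0.3,0.2,2,0,0,0,0,0,0.7,0,0,0,0]'
python3 - <<'E'
from h import *
st(); to([.5505,-.0466,.075],0)
E
```

```text
clock: 15.67
tool_pos: [0.5506, -0.0484, 0.0958]
eef_rot: [1.0, 0.001, -0.001, -0.002]
contact_force: [0.4, 0.4, -0.7]
opening: 0.45
t 15.67 p [550.6 -48.4  95.8] F [ 0.4  0.4 -0.7] M [ 0.03 -0.03 -0.01] op 39.6
X [ 1.     0.002 -0.003] Z [-0.003  0.004 -1.   ] yawX 0.1 q [ 0.    0.81  0.    1.9  -0.01  0.43 -1.55]
shift [-0.  -1.7 20.8]
rot [-0.2  0.2  0.1]
```

```bash
python3 -m creep '[0,-1,5,0,0,0,0,-0.4,5,0,0.2,0,0,-0.2,5,0,0,0,0,0,3,0,0,0]'
python3 - <<'E'
from h import *
st(); to([.5505,-.0466,.065],0);s=snap('wrist','wp5')
t=s['color'][:,:,::-1];cv2.imwrite('pics/wp5c.png',cv2.resize(t[180:330,207:357],(600,600),interpolation=cv2.INTER_CUBIC))
E
```

```text
clock: 16.0
tool_pos: [0.5515, -0.0476, 0.0774]
eef_rot: [1.0, 0.0, 0.002, -0.002]
contact_force: [-0.9, -0.3, -0.0]
opening: 0.448
t 16.0 p [551.5 -47.6  77.4] F [-0.9 -0.3 -0. ] M [0.14 0.21 0.06] op 39.5
X [1.    0.    0.004] Z [ 0.004  0.003 -1.   ] yawX 0.0 q [ 0.    0.84  0.    1.91 -0.01  0.38 -1.55]
shift [-1.  -1.  12.4]
rot [-0.2 -0.2  0. ]
```

View pics/wp5c.png

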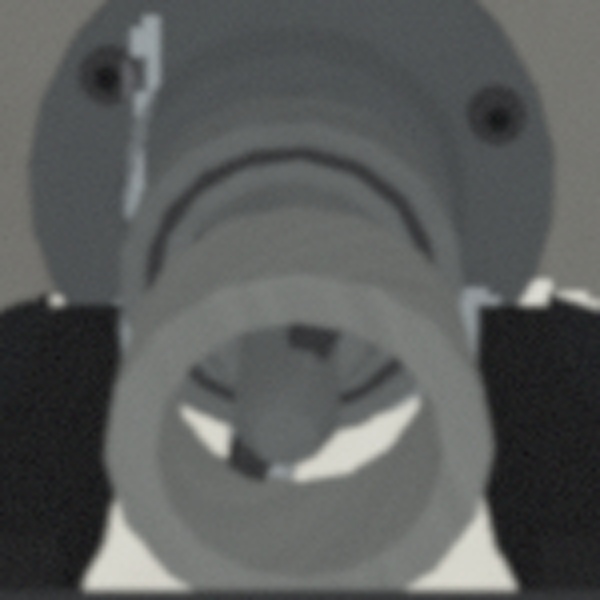

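```bash
python3 -m creep '[-0.6,-0.8,0,0,0,0,-0.3,-0.5,2,0,0,0,0,-0.2,3,0,0,0,0,0,3,0,0,0]'
python3 - <<'E'
from h import *
st(); to([.5505,-.0466,.052],0)
E
```

```text
clock: 16.38
tool_pos: [0.5501, -0.0457, 0.0681]
eef_rot: [1.0, 0.0, 0.001, -0.002]
contact_force: [-0.3, 0.2, -1.7]
opening: 0.449
t 16.38 p [550.1 -45.7  68.1] F [-0.3  0.2 -1.7] M [-0.02  0.05  0.01] op 39.6
X [1.    0.001 0.003] Z [ 0.003  0.003 -1.   ] yawX 0.0 q [ 0.    0.86  0.    1.92 -0.01  0.36 -1.56]
shift [ 0.3  0.9 16.1]
rot [-0.2 -0.2  0. ]
```

Bottom at ~64, above the shaft end; line up and continue.

```bash
python3 -m creep '[0.2,0.6,2,0,0,0,0.1,0.2,3,0,0,0,0,0,3,0,0,0]'
python3 - <<'E'
from h import *
st(); to([.5505,-.0466,.052],0)
E
```

```text
clock: 16.63
tool_pos: [0.5507, -0.0465, 0.0593]
eef_rot: [1.0, 0.001, 0.002, -0.002]
contact_force: [0.1, -0.2, -0.6]
opening: 0.449
t 16.63 p [550.7 -46.5  59.3] F [ 0.1 -0.2 -0.6] M [-0.  0.  0.] op 39.6
X [1.    0.001 0.003] Z [ 0.003  0.003 -1.   ] yawX 0.1 q [ 0.    0.87  0.    1.92 -0.01  0.35 -1.55]
shift [-0.2  0.2  7.3]
rot [-0.2 -0.2  0.1]
```

```bash
python3 -m creep '[0,0,3,0,0,0,0,0,2.5,0,0,0,0,0,1.5,0,0,0,0,0,1,0,0,0]'
python3 - <<'E'
from h import *
st(); to([.5505,-.0466,.052],0)
E
```

```text
clock: 16.97
tool_pos: [0.5507, -0.0466, 0.0502]
eef_rot: [1.0, 0.0, 0.001, -0.002]
contact_force: [-1.1, 0.2, 3.6]
opening: 0.451
t 16.97 p [550.7 -46.6  50.2] F [-1.1  0.2  3.6] M [ 0.02  0.13 -0.03] op 39.7
X [1.    0.001 0.003] Z [ 0.003  0.003 -1.   ] yawX 0.0 q [ 0.    0.89  0.    1.92 -0.01  0.33 -1.55]
shift [-0.2  0.  -1.8]
rot [-0.2 -0.2  0. ]
```

```bash
python3 -m creep '[0,0,0,0,0,0,0,0,0,0,0,0,0,0,0,0,0,0,0,0,0,0,0,0,0,0,-6,0,0,0]' 64 20; python3 -m creep '[0,0,-20,0,0,0,0,0,-35,0,0,0,0,0,-35,0,0,0,0,-10,-20,0,0,0,0,-30,0,0,0,0]' 76
python3 - <<'E'
from h import *
st(); s=snap('wrist','wc0'); to([.600,.247,.16],0); to([.600,.247,.16],0)
E
```

```text
clock: 17.38
tool_pos: [0.5503, -0.0465, 0.0557]
eef_rot: [1.0, 0.0, 0.001, -0.002]
contact_force: [-0.2, -0.4, -0.4]
opening: 0.726
clock: 17.8
tool_pos: [0.5494, -0.0141, 0.1716]
eef_rot: [1.0, -0.005, -0.0, 0.001]
contact_force: [0.3, 0.5, -0.3]
opening: 0.861
t 17.8 p [549.4 -14.1 171.6] F [ 0.3  0.5 -0.3] M [ 0.03 -0.03 -0.01] op 75.9
X [ 1.    -0.011 -0.   ] Z [-0.    -0.001 -1.   ] yawX -0.6 q [-0.07  0.68  0.03  1.87 -0.03  0.59 -1.61]
shift [  51.1 -249.8   12. ]
rot [-0.4  0.1  0.1]
shift [  51.1 -249.8   12. ]
rot [-0.4  0.1  0.1]
```

View pics/wc0.png

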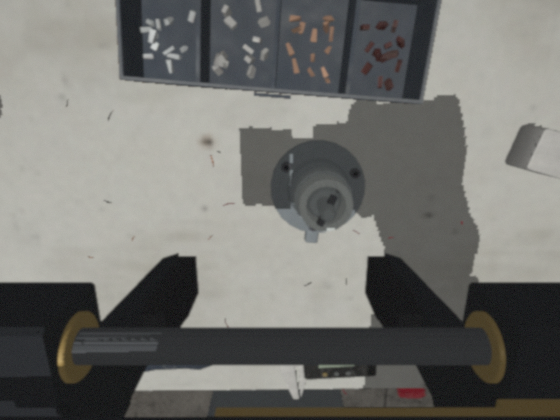

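```bash
python3 -m creep '[6,-36,0,0,0,0,7,-38,0,0,0,0,7,-38,2,0,0,0,7,-38,2,0,0,0,7,-36,2,0,0,0]'; python3 -m creep '[5,-28,2,0,0,0,2,-10,2,0,0,0,0,0,0,0,0,0]';  python3 - <<'E'
from h import *
st(); s=snap('wrist','wc1'); print(find_in('collar_center','wrist')[:1],find_in('collar_web','wrist')[:1])
t=cv2.imread('pics/wc0.png');cv2.imwrite('pics/wc0c.png',cv2.resize(t[150:250,270:370],(600,600),interpolation=cv2.INTER_CUBIC))
E
```

```text
clock: 18.27
tool_pos: [0.5834, 0.1793, 0.1682]
eef_rot: [1.0, -0.006, -0.0, -0.001]
contact_force: [0.3, 0.0, -0.9]
opening: 0.86
clock: 18.52
tool_pos: [0.5892, 0.2315, 0.1636]
eef_rot: [1.0, 0.002, -0.0, -0.005]
contact_force: [-0.6, -0.9, -0.4]
opening: 0.865
t 18.52 p [589.2 231.5 163.6] F [-0.6 -0.9 -0.4] M [-0.02 -0.04 -0.03] op 76.2
X [ 1.     0.003 -0.001] Z [-0.001  0.009 -1.   ] yawX 0.2 q [-0.48  0.79  0.07  1.62 -0.09  0.73 -1.93]
[{'xy': [263.3, 158.8], 'score': 0.9}] [{'xy': [256.6, 153.1], 'score': 0.66}]
```

View pics/wc1.png

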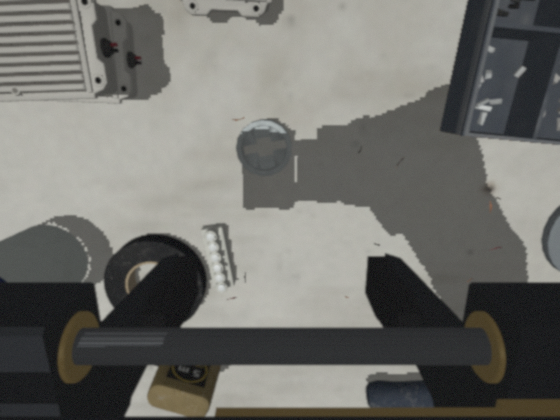

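View pics/wc0c.png

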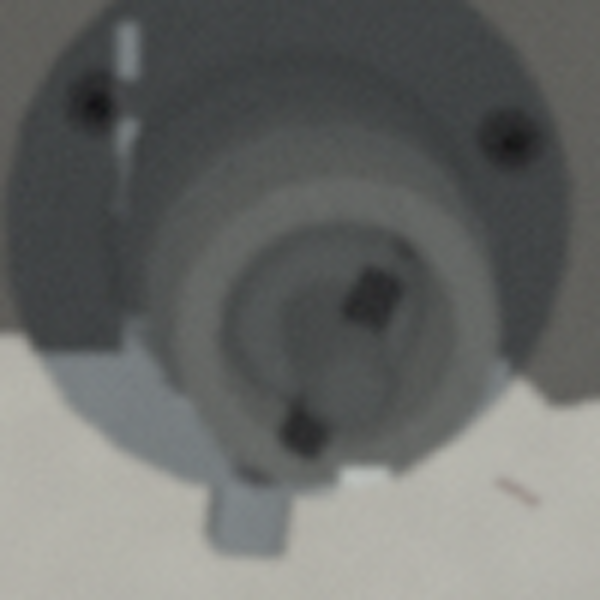

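Run:
```python
from h import *
s=snapshot('wrist'); g=get_state()
K=np.array(s['intrinsics']);E=np.array(s['extrinsics'])
def T(p,Rm): M=np.eye(4);M[:3,:3]=Rm;M[:3,3]=p;return M
r=R.from_quat(g['eef_rot']).as_matrix()
cT=E@T(g['tool_pos'],r)  # tool->cam
r0=R.from_quat([1.0,-0.005,0,0.001]).as_matrix()
s0=dict(intrinsics=K,extrinsics=cT@np.linalg.inv(T([.5494,-.0141,.1716],r0)))
a=atz(s0,(332.1,198.8),.0755);b=atz(s0,(320.1,221.3),.0755); d=a-b
print('pin',a,b,(a+b)/2,np.linalg.norm(d),np.degrees(np.arctan2(d[1],d[0])))
t=s['color'][:,:,::-1];cv2.imwrite('pics/wc1c.png',cv2.resize(t[100:200,215:315],(700,700),interpolation=cv2.INTER_CUBIC))
ringfit(s,atz(s,(265,146),.016)[:2],[(.023,.016)],name='fc1',rng=.01); st()
```

```text
pin [ 0.55805126 -0.04950512  0.0755    ] [ 0.54152958 -0.04152914  0.0755    ] [ 0.54979042 -0.04551713  0.0755    ] 0.018346174345648645 -25.769311507673255
fit [0.626  0.2434] score 41.6
t 18.72 p [590.  224.7 164.3] F [-0.  -0.1 -0.7] M [ 0.01  0.01 -0.01] op 75.8
X [ 1.    -0.005 -0.   ] Z [-0.     0.005 -1.   ] yawX -0.3 q [-0.47  0.79  0.07  1.62 -0.09  0.73 -1.93]
```

View pics/wc1c.png

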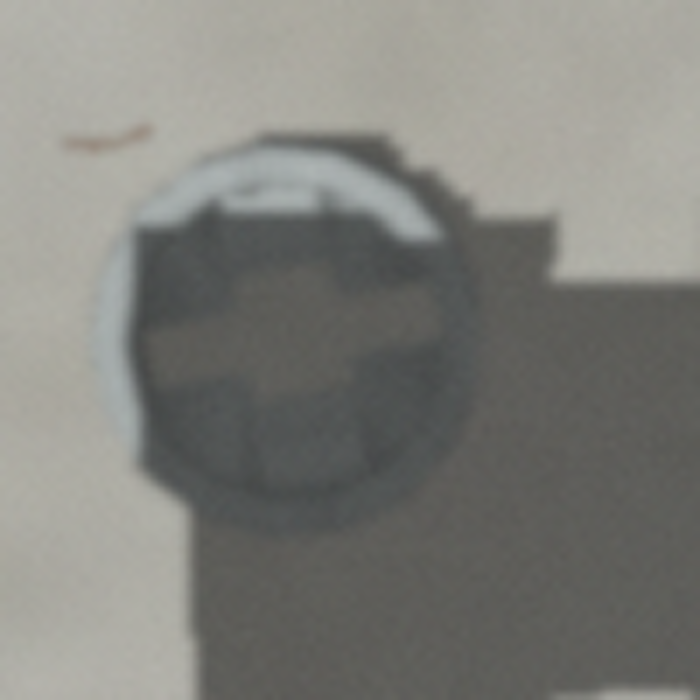

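View pics/fc1.png

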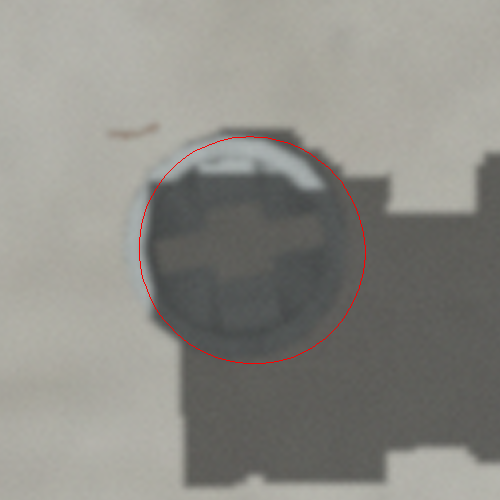

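```bash
python3 -m creep '[6,-8,10,0,0,6,5,-8,10,0,0,6,4,-6,10,0,0,6,4,-4,10,0,0,6,0,0,8,0,0,6]'
python3 - <<'E'
from h import *
st(); to([.610,.256,.10],-30)
E
```

```text
clock: 19.13
tool_pos: [0.6168, 0.2316, 0.1192]
eef_rot: [0.96, -0.281, 0.002, -0.0]
contact_force: [0.5, 0.4, 0.5]
opening: 0.865
t 19.13 p [616.8 231.6 119.2] F [0.5 0.4 0.5] M [ 0.15  0.02 -0.05] op 76.2
X [ 0.842 -0.54   0.004] Z [ 0.004 -0.    -1.   ] yawX -32.7 q [-0.55  0.89  0.23  1.57 -0.27  0.71 -2.34]
shift [-18.9 -16.9  19.2]
rot [-0.1 -0.2 -2.7]
```

```bash
python3 -m creep '[-9,-9,6,0,0,-3,-5,-5,6,0,0,-3,-3,-3,4,0,0,-2,-1,-1,1,0,0,0]'
python3 - <<'E'
from h import *
st(); s=snap('wrist','wc2'); to([.610,.256,.10],-25); P=proj(s,[.6276,.2462,.016]); print(P)
x,y=int(P[0]),int(P[1])
t=s['color'][:,:,::-1];cv2.imwrite('pics/wc2c.png',cv2.resize(t[max(0,y-75):y+75,x-75:x+75],(600,600),interpolation=cv2.INTER_CUBIC)); print(x-75,max(0,y-75))
E
```

```text
clock: 19.47
tool_pos: [0.6106, 0.2479, 0.1006]
eef_rot: [0.978, -0.211, 0.002, 0.003]
contact_force: [-0.6, -0.1, -0.5]
opening: 0.864
t 19.47 p [610.6 247.9 100.6] F [-0.6 -0.1 -0.5] M [ 0.09 -0.   -0.04] op 76.1
X [ 0.911 -0.412  0.005] Z [ 0.002 -0.007 -1.   ] yawX -24.3 q [-0.56  0.91  0.19  1.57 -0.22  0.68 -2.26]
shift [-4.  -7.3  0.7]
rot [ 0.4 -0.3  0.5]
[271.62900068 194.22579619]
196 119
```

View pics/wc2.png

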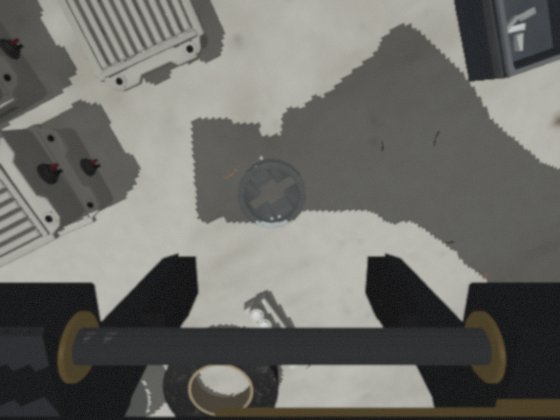

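View pics/wc2c.png

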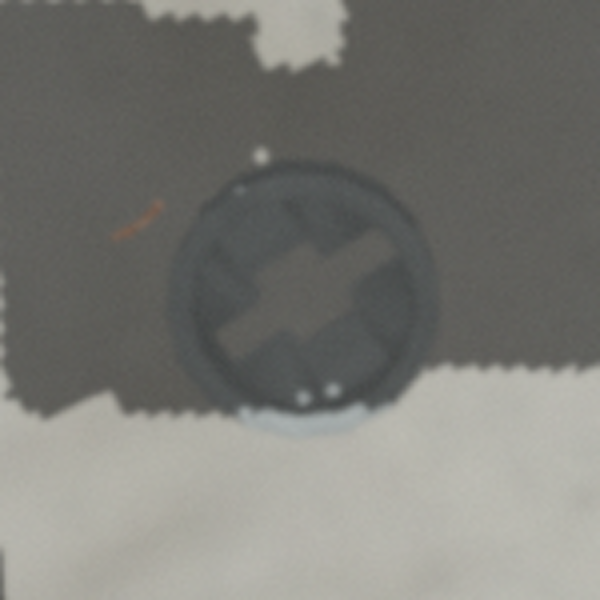

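```bash
python3 - <<'E'
from h import *
st(); to([.628,.2458,.004],-25)
E
python3 -m creep '[6,-3,15,0,0,0,5,-2,15,0,0,0,3,-1,15,0,0,0,2,0,12,0,0,0,0,0,8,0,0,0]' 62;  python3 - <<'E'
from h import *
st(); to([.628,.2458,.004],-25)
E
```

```text
t 19.52 p [610.6 247.7 100.7] F [0.7 0.3 0.5] M [0.13 0.02 0.01] op 76.6
X [ 0.91  -0.414  0.005] Z [ 0.002 -0.008 -1.   ] yawX -24.5 q [-0.56  0.91  0.19  1.57 -0.23  0.68 -2.26]
shift [16.2 -6.1 96.8]
rot [ 0.4 -0.3  0.5]
clock: 19.93
tool_pos: [0.6315, 0.2447, 0.0358]
eef_rot: [0.977, -0.211, 0.004, 0.002]
contact_force: [0.1, -0.7, -0.3]
opening: 0.704
t 19.93 p [631.5 244.7  35.8] F [ 0.1 -0.7 -0.3] M [0.04 0.07 0.05] op 62.0
X [ 0.911 -0.413  0.01 ] Z [ 0.008 -0.006 -1.   ] yawX -24.4 q [-0.53  1.02  0.17  1.53 -0.24  0.6  -2.24]
shift [-3.9  0.4 31.8]
rot [ 0.1 -0.5  0.6]
```

```bash
python3 -m creep '[-2.5,0,8,0,-0.3,0.4,-1,0,8,0,0,0,-0.4,0,7,0,0,0,0,0,4,0,0,0]';  python3 - <<'E'
from h import *
st(); to([.628,.2458,.004],-25)
s=snapshot('wrist')
t=s['color'][:,:,::-1];cv2.imwrite('pics/wc3c.png',cv2.resize(t[200:350,207:357],(600,600),interpolation=cv2.INTER_CUBIC))
E
```

```text
clock: 20.27
tool_pos: [0.6261, 0.2453, 0.0039]
eef_rot: [0.977, -0.215, -0.0, 0.002]
contact_force: [-0.0, 0.6, -0.1]
opening: 0.707
t 20.27 p [626.1 245.3   3.9] F [-0.   0.6 -0.1] M [ 0.07 -0.02 -0.02] op 62.2
X [ 0.907 -0.421  0.001] Z [-0.001 -0.005 -1.   ] yawX -24.9 q [-0.52  1.07  0.15  1.54 -0.25  0.56 -2.24]
shift [ 1.5 -1.2 -0.1]
rot [ 0.3 -0.1  0.1]
```

View pics/wc3c.png

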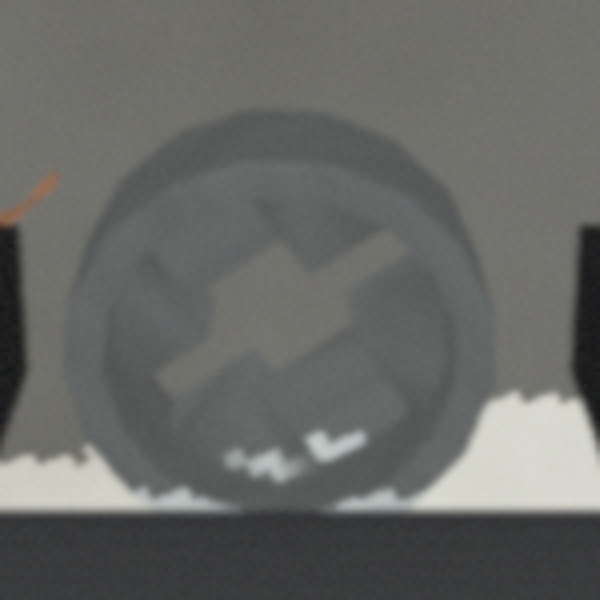

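```bash
python3 -m creep '[0.8,-1.5,0,0.2,0,0,0.3,-0.7,0,0,0,0,0,0,0,0,0,0]'; python3 -m creep '[0,0,0,0,0,0,0,0,0,0,0,0,0,0,0,0,0,0,0,0,0,0,0,0]' 35 35;  python3 - <<'E'
from h import *
st(); to([.628,.2458,.004],-25)
s=snapshot('wrist')
t=s['color'][:,:,::-1];cv2.imwrite('pics/wc4c.png',cv2.resize(t[200:350,207:357],(600,600),interpolation=cv2.INTER_CUBIC))
E
```

```text
clock: 20.57
tool_pos: [0.6279, 0.2473, 0.0036]
eef_rot: [0.977, -0.215, 0.0, 0.001]
contact_force: [0.7, 0.2, 0.3]
opening: 0.703
clock: 20.9
tool_pos: [0.6291, 0.2477, 0.0053]
eef_rot: [0.977, -0.215, 0.001, -0.0]
contact_force: [0.2, -1.4, -0.5]
opening: 0.5
t 20.9 p [629.1 247.7   5.3] F [ 0.2 -1.4 -0.5] M [ 0.06  0.   -0.  ] op 44.1
X [ 0.908 -0.42   0.003] Z [ 0.003 -0.    -1.   ] yawX -24.8 q [-0.52  1.07  0.15  1.53 -0.25  0.56 -2.24]
shift [-0.2  2.2  1.3]
rot [-0.1 -0.2  0.2]
```

View pics/wc4c.png

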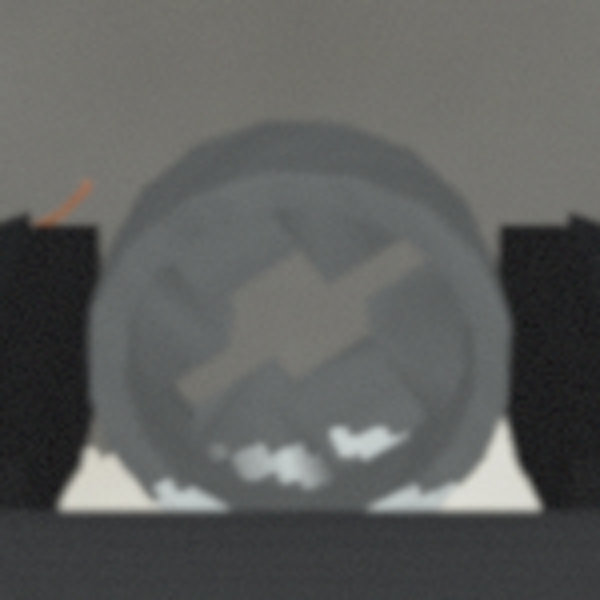

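Run:
```python
from h import *
s=snapshot('wrist'); g=st(); p=np.array(g['tool_pos'])
q=ringfit(s,p[:2],[(.023,.016),(.0187,.016)],rng=.005,name='fc4')
r=R.from_quat(g['eef_rot']).as_matrix(); print('tool off mm',np.round(r.T@(np.array([*q,p[2]])-p)*1000,2))
```

```text
t 21.0 p [629.1 247.7   5.2] F [-0.   0.4 -0.4] M [ 0.02 -0.03 -0.03] op 44.5
X [ 0.908 -0.42   0.003] Z [ 0.003 -0.    -1.   ] yawX -24.8 q [-0.52  1.07  0.15  1.53 -0.25  0.56 -2.24]
fit [0.6271 0.2482] score 70.8
tool off mm [-2.03  0.39 -0.01]
```

View pics/fc4.png

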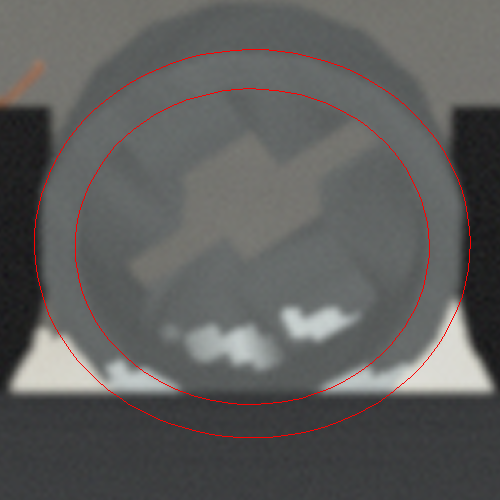

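```bash
python3 -m creep '[0,0,-10,0,0,0,0,0,-30,0,0,-5,0,0,-38,0,0,-7,0,0,-35,0,0,-7,0,0,-25,0,0,-7]' - 40; python3 -m creep '[0,0,-5,0,0,-7,0,0,0,0,0,-7,0,0,0,0,0,-7,0,0,0,0,0,-5]';  python3 - <<'E'
from h import *
st(); to([.5521,-.0459,.12],28.2)
E
```

```text
clock: 21.42
tool_pos: [0.6233, 0.2459, 0.1422]
eef_rot: [1.0, 0.016, -0.006, 0.004]
contact_force: [-0.3, 0.2, -1.3]
opening: 0.502
clock: 21.75
tool_pos: [0.6288, 0.2467, 0.1607]
eef_rot: [0.969, 0.247, 0.002, 0.003]
contact_force: [0.2, -0.2, -1.4]
opening: 0.503
t 21.75 p [628.8 246.7 160.7] F [ 0.2 -0.2 -1.4] M [-0.02 -0.06  0.02] op 44.3
X [0.877 0.48  0.003] Z [ 0.006 -0.004 -1.   ] yawX 28.7 q [-0.41  0.84 -0.06  1.48  0.07  0.82 -1.57]
shift [-207.7  219.7   41.5]
rot [ 0.4 -0.2  0.5]
```

```bash
python3 -m creep '[-25,27,0,0,0,0,-28,29,0,0,0,0,-28,29,0,0,0,0,-28,29,0,0,0,0,-28,29,0,0,0,0]'; python3 -m creep '[-28,29,2,0,0,0,-15,16,5,0,0,0,-7,8,5,0,0,0,-2,2,4,0,0,0]';  python3 - <<'E'
from h import *
st(); to([.5521,-.0459,.11],28.2)
E
```

```text
clock: 22.17
tool_pos: [0.5793, 0.0636, 0.164]
eef_rot: [0.966, 0.259, 0.009, -0.002]
contact_force: [0.6, -1.2, -1.2]
opening: 0.502
clock: 22.5
tool_pos: [0.5579, -0.0277, 0.1507]
eef_rot: [0.968, 0.251, 0.008, 0.003]
contact_force: [-0.1, 0.6, -0.3]
opening: 0.502
t 22.5 p [557.9 -27.7 150.7] F [-0.1  0.6 -0.3] M [-0.07 -0.01 -0.05] op 44.2
X [0.874 0.486 0.013] Z [ 0.017 -0.003 -1.   ] yawX 29.1 q [ 0.03  0.72 -0.11  1.87  0.15  0.54 -1.24]
shift [-14.4  12.7  40.7]
rot [ 0.6 -0.8  0.9]
```

```bash
python3 -m creep '[-8,7,8,0.4,-0.4,0.5,-4,3,8,0.2,-0.3,0.4,-2,2,8,0,0,0,0,0,5,0,0,0]';  python3 - <<'E'
from h import *
st(); to([.5521,-.0459,.11],28.2)
E
```

```text
clock: 22.83
tool_pos: [0.5524, -0.0456, 0.1208]
eef_rot: [0.97, 0.243, 0.002, -0.0]
contact_force: [0.3, -0.7, -0.4]
opening: 0.499
t 22.83 p [552.4 -45.6 120.8] F [ 0.3 -0.7 -0.4] M [-0.06 -0.   -0.01] op 44.0
X [0.882 0.471 0.003] Z [ 0.003  0.001 -1.   ] yawX 28.1 q [ 0.06  0.77 -0.1   1.89  0.15  0.49 -1.23]
shift [-0.4  0.1 10.8]
rot [ 0.  -0.2 -0.1]
```

Well placed. Lower toward the neck and look through the collar.

```bash
python3 -m creep '[0,0,6,0,0,0,0,0,6,0,0,0,0,0,5,0,0,0,0,0,2,0,0,0]';  python3 - <<'E'
from h import *
st(); to([.5521,-.0459,.11],28.2)
s=snapshot('wrist')
t=s['color'][:,:,::-1];cv2.imwrite('pics/wd1.png',cv2.resize(t[180:330,207:357],(600,600),interpolation=cv2.INTER_CUBIC))
E
```

```text
clock: 23.17
tool_pos: [0.5528, -0.0412, 0.0982]
eef_rot: [0.969, 0.245, 0.001, -0.002]
contact_force: [0.3, -1.2, -1.2]
opening: 0.504
t 23.17 p [552.8 -41.2  98.2] F [ 0.3 -1.2 -1.2] M [-0.03 -0.01 -0.07] op 44.4
X [0.88  0.476 0.003] Z [ 0.001  0.004 -1.   ] yawX 28.4 q [ 0.05  0.81 -0.1   1.9   0.16  0.44 -1.23]
shift [ -2.8   3.8 -11.9]
rot [-0.2 -0.2  0.2]
```

View pics/wd1.png

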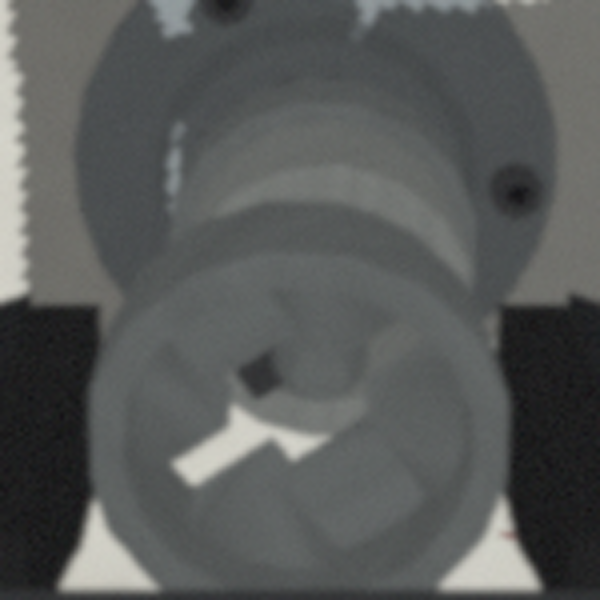

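```bash
python3 -m creep '[-1.8,2.5,0,0,0,0,-0.8,1.2,0,0,0,0,-0.3,0.3,0,0,0,0]';  python3 - <<'E'
from h import *
st(); to([.5521,-.0459,.095],28.2)
s=snapshot('wrist')
t=s['color'][:,:,::-1];cv2.imwrite('pics/wd2.png',cv2.resize(t[180:330,207:357],(600,600),interpolation=cv2.INTER_CUBIC))
E
```

```text
clock: 23.47
tool_pos: [0.5523, -0.0453, 0.098]
eef_rot: [0.969, 0.246, 0.001, -0.002]
contact_force: [0.3, -0.1, -1.2]
opening: 0.5
t 23.47 p [552.3 -45.3  98. ] F [ 0.3 -0.1 -1.2] M [-0.01 -0.04  0.01] op 44.0
X [0.879 0.478 0.003] Z [ 0.001  0.004 -1.   ] yawX 28.5 q [ 0.06  0.81 -0.1   1.9   0.16  0.44 -1.23]
shift [-0.5  0.4  3. ]
rot [-0.2 -0.2  0.3]
```

View pics/wd2.png

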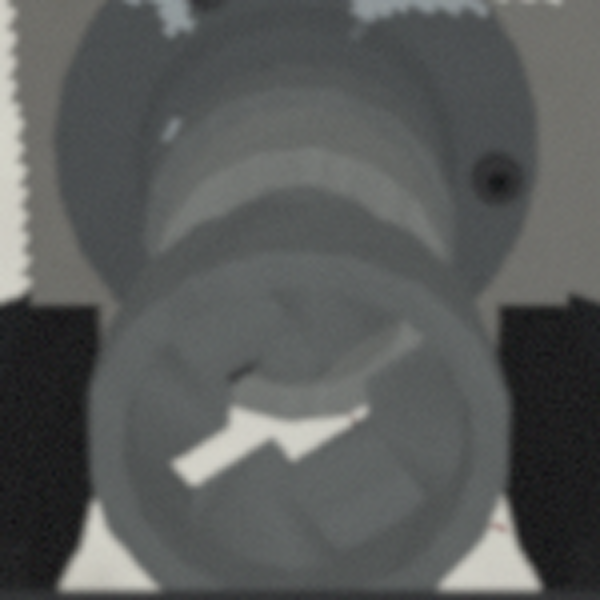

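```bash
python3 -m creep '[-0.3,0.3,2.5,0,0,0,0,0,2.5,0,0,0,0,0,1.5,0,0,0]';  python3 - <<'E'
from h import *
st(); to([.5521,-.0459,.085],28.2)
s=snapshot('wrist')
t=s['color'][:,:,::-1];cv2.imwrite('pics/wd3.png',cv2.resize(t[180:330,207:357],(600,600),interpolation=cv2.INTER_CUBIC))
E
```

```text
clock: 23.77
tool_pos: [0.5529, -0.0463, 0.0921]
eef_rot: [0.969, 0.246, 0.002, -0.002]
contact_force: [0.8, -0.6, -0.8]
opening: 0.499
t 23.77 p [552.9 -46.3  92.1] F [ 0.8 -0.6 -0.8] M [-0.04 -0.04 -0.01] op 44.0
X [0.879 0.477 0.005] Z [ 0.004  0.004 -1.   ] yawX 28.5 q [ 0.06  0.82 -0.1   1.9   0.16  0.43 -1.23]
shift [-0.5 -0.7  7.1]
rot [-0.1 -0.3  0.3]
```

View pics/wd3.png

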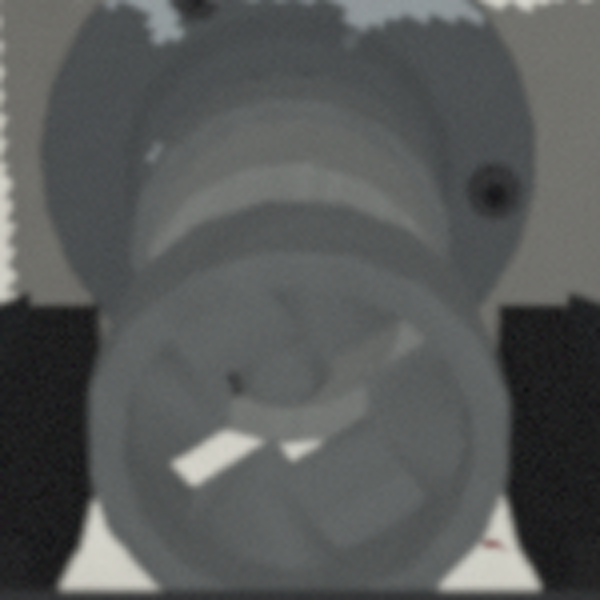

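Run:
```python
from h import *
s=snapshot('wrist'); g=st(); p=np.array(g['tool_pos']); r=R.from_quat(g['eef_rot']).as_matrix()
im=cv2.resize(s['color'][:,:,::-1],None,fx=4,fy=4,interpolation=cv2.INTER_CUBIC)
th=np.linspace(0,2*np.pi,60)
def circ(c,Rr,col):
    q=np.array([proj(s,np.array(c)+[Rr*np.cos(t),Rr*np.sin(t),0])*4+1.5 for t in th]).astype(np.int32); cv2.polylines(im,[q],True,col,1)
c=p+r@[-.0015,.0004,0]
for z in (.086,.082): circ([c[0],c[1],z],.006,(0,0,255))
circ([c[0],c[1],p[2]-.0052],.023,(0,255,0)); circ([c[0],c[1],p[2]+.0108],.023,(0,255,255))
ringc=[.5508,-.0470]
circ([*ringc,.068],.020,(255,0,255)); circ([*ringc,.086],.006,(255,0,0))
cv2.imwrite('pics/wd3o.png',im[720:1320,828:1428])
```

```text
t 23.87 p [552.7 -46.3  91.9] F [ 0.2 -0.9 -1.7] M [-0.02  0.    0.01] op 44.5
X [0.879 0.477 0.005] Z [ 0.003  0.004 -1.   ] yawX 28.5 q [ 0.06  0.82 -0.1   1.9   0.16  0.43 -1.23]
```

View pics/wd3o.png

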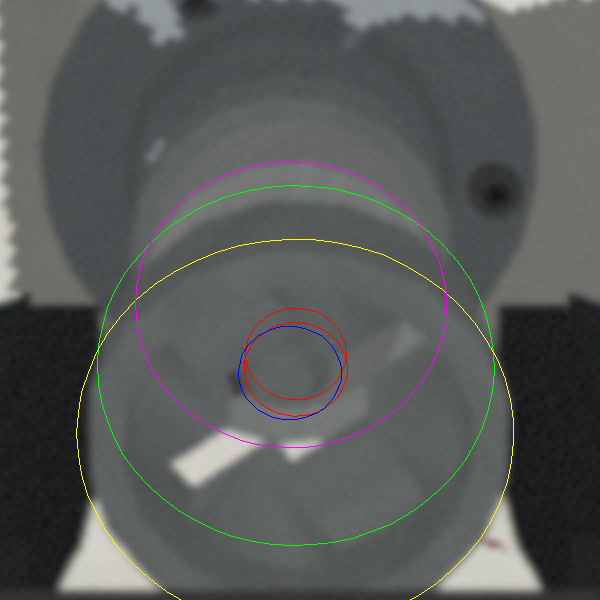

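```bash
python3 -m creep '[0.5,-0.8,0.5,0,0,0,0.2,-0.5,1,0,0,0,0,-0.2,1,0,0,0]';  python3 - <<'E'
from h import *
g=st(); p=np.array(g['tool_pos']); r=R.from_quat(g['eef_rot']).as_matrix()
print('collar cam',p+r@[-.0028,.0008,-.0028])
s=snapshot('wrist')
t=s['color'][:,:,::-1];cv2.imwrite('pics/wd4.png',cv2.resize(t[180:330,207:357],(600,600),interpolation=cv2.INTER_CUBIC))
E
```

```text
clock: 24.12
tool_pos: [0.5528, -0.0444, 0.0894]
eef_rot: [0.969, 0.246, 0.002, -0.002]
contact_force: [-0.8, -0.1, -1.7]
opening: 0.498
t 24.12 p [552.8 -44.4  89.4] F [-0.8 -0.1 -1.7] M [-0.02  0.02  0.01] op 43.9
X [0.879 0.477 0.005] Z [ 0.003  0.004 -1.   ] yawX 28.5 q [ 0.06  0.82 -0.1   1.9   0.16  0.42 -1.23]
collar cam [ 0.55067791 -0.04647234  0.09217758]
```

View pics/wd4.png

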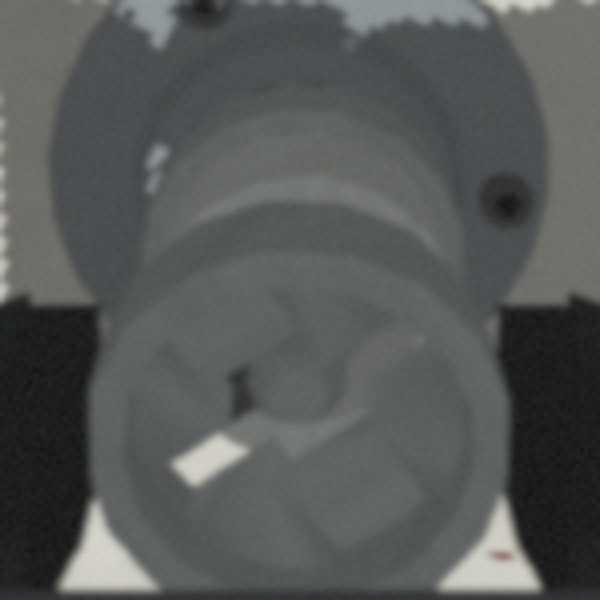

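```bash
python3 -m creep '[0,0.2,1.5,0,0,0,0,0.1,1.5,0,0,0,0,0,1.5,0,0,0]';  python3 - <<'E'
from h import *
g=st(); p=np.array(g['tool_pos']); r=R.from_quat(g['eef_rot']).as_matrix()
print('collar cam',p+r@[-.0028,.0008,-.0028])
s=snapshot('wrist')
t=s['color'][:,:,::-1];cv2.imwrite('pics/wd5.png',cv2.resize(t[180:330,207:357],(600,600),interpolation=cv2.INTER_CUBIC))
E
```

```text
clock: 24.42
tool_pos: [0.553, -0.0445, 0.0845]
eef_rot: [0.969, 0.246, 0.002, -0.002]
contact_force: [0.3, 0.5, -1.3]
opening: 0.504
t 24.42 p [553.  -44.5  84.5] F [ 0.3  0.5 -1.3] M [-0.    0.01 -0.02] op 44.4
X [0.879 0.477 0.005] Z [ 0.004  0.004 -1.   ] yawX 28.5 q [ 0.06  0.83 -0.09  1.9   0.16  0.41 -1.23]
collar cam [ 0.55090133 -0.04651666  0.08731486]
```

View pics/wd5.png

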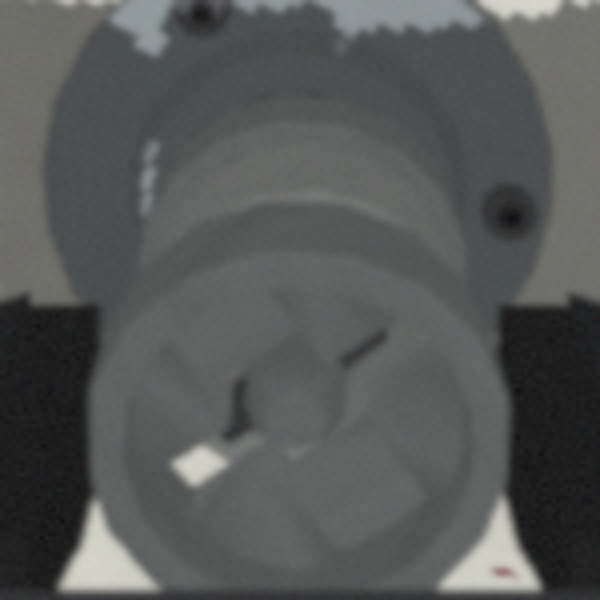

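```bash
python3 -m creep '[0,0,1.2,0,0,0,0,0,1,0,0,0]'; python3 -m creep '[0,0,1,0,0,0,0,0,1,0,0,0]';  python3 - <<'E'
from h import *
g=st(); p=np.array(g['tool_pos']); r=R.from_quat(g['eef_rot']).as_matrix()
print('collar cam',p+r@[-.0028,.0008,-.0028])
s=snapshot('wrist')
t=s['color'][:,:,::-1];cv2.imwrite('pics/wd6.png',cv2.resize(t[180:330,207:357],(600,600),interpolation=cv2.INTER_CUBIC))
E
```

```text
clock: 24.63
tool_pos: [0.5528, -0.0445, 0.0818]
eef_rot: [0.969, 0.246, 0.002, -0.002]
contact_force: [-0.9, 0.3, -0.1]
opening: 0.505
clock: 24.8
tool_pos: [0.5528, -0.0445, 0.0796]
eef_rot: [0.969, 0.246, 0.002, -0.002]
contact_force: [0.7, -0.2, -1.1]
opening: 0.5
t 24.8 p [552.8 -44.5  79.6] F [ 0.7 -0.2 -1.1] M [0.   0.01 0.  ] op 44.0
X [0.879 0.477 0.005] Z [ 0.003  0.004 -1.   ] yawX 28.5 q [ 0.05  0.84 -0.09  1.9   0.16  0.4  -1.23]
collar cam [ 0.55069966 -0.04656728  0.082344  ]
```

View pics/wd6.png

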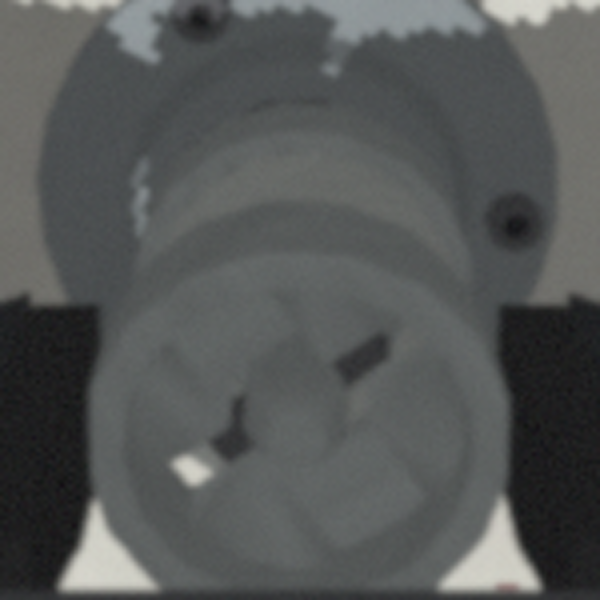

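```bash
python3 -m creep '[0,0,1.5,0,0,0,0,0,1.5,0,0,0]'; python3 -m creep '[0,0,1.5,0,0,0,0,0,1.5,0,0,0]';  python3 - <<'E'
from h import *
g=st()
s=snapshot('wrist')
t=s['color'][:,:,::-1];cv2.imwrite('pics/wd7.png',cv2.resize(t[180:330,207:357],(600,600),interpolation=cv2.INTER_CUBIC))
E
```

```text
clock: 25.02
tool_pos: [0.5528, -0.0445, 0.0763]
eef_rot: [0.969, 0.246, 0.002, -0.002]
contact_force: [0.8, 0.7, -0.7]
opening: 0.502
clock: 25.18
tool_pos: [0.5529, -0.0445, 0.0731]
eef_rot: [0.969, 0.246, 0.002, -0.002]
contact_force: [-0.3, -0.4, -0.9]
opening: 0.501
t 25.18 p [552.9 -44.5  73.1] F [-0.3 -0.4 -0.9] M [-0.03  0.    0.03] op 44.1
X [0.879 0.477 0.005] Z [ 0.003  0.004 -1.   ] yawX 28.5 q [ 0.05  0.85 -0.09  1.91  0.17  0.39 -1.23]
```

View pics/wd7.png

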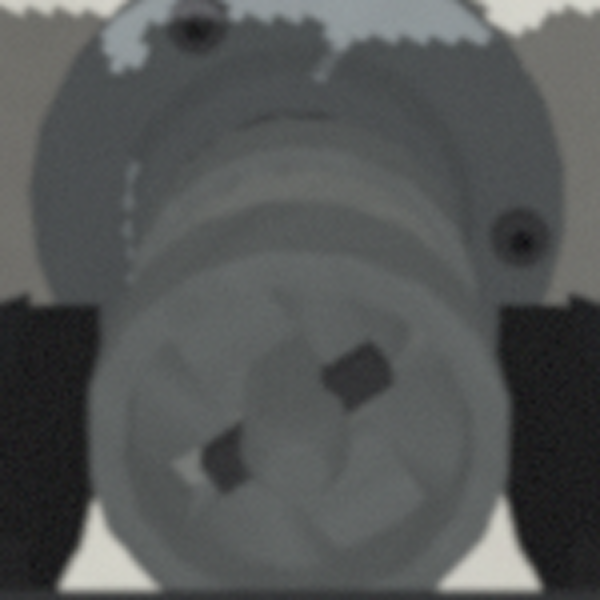

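```bash
python3 -m creep '[0,0,1.5,0,0,0,0,0,1.5,0,0,0,0,0,1.5,0,0,0]' - 50
python3 - <<'E'
from h import *
g=st()
E
python3 -m creep '[0,0,1.5,0,0,0,0,0,1.5,0,0,0,0,0,1.5,0,0,0]';  python3 - <<'E'
from h import *
g=st()
E
```

```text
clock: 25.48
tool_pos: [0.553, -0.0445, 0.069]
eef_rot: [0.969, 0.246, 0.002, -0.002]
contact_force: [0.6, 0.1, 5.0]
opening: 0.506
t 25.48 p [553.  -44.5  69. ] F [0.6 0.1 5. ] M [-0.02  0.24 -0.03] op 44.6
X [0.879 0.477 0.005] Z [ 0.004  0.004 -1.   ] yawX 28.5 q [ 0.05  0.86 -0.09  1.91  0.17  0.38 -1.24]
clock: 25.73
tool_pos: [0.5531, -0.0445, 0.0655]
eef_rot: [0.969, 0.246, 0.003, -0.001]
contact_force: [-1.1, 0.5, 8.4]
opening: 0.5
t 25.73 p [553.1 -44.5  65.5] F [-1.1  0.5  8.4] M [-0.02  0.44  0.01] op 44.0
X [0.879 0.477 0.006] Z [ 0.004  0.004 -1.   ] yawX 28.5 q [ 0.05  0.86 -0.09  1.91  0.17  0.37 -1.24]
```

```bash
python3 -m creep '[0,0,1.5,0,0,0,0,0,1.2,0,0,0,0,0,0.8,0,0,0]'
python3 - <<'E'
from h import *
g=st()
s=snap('side','sd1')
s=snapshot('wrist')
t=s['color'][:,:,::-1];cv2.imwrite('pics/wd8.png',cv2.resize(t[180:330,207:357],(600,600),interpolation=cv2.INTER_CUBIC))
E
```

```text
clock: 25.98
tool_pos: [0.5531, -0.0444, 0.0638]
eef_rot: [0.969, 0.246, 0.003, -0.001]
contact_force: [-1.9, -0.1, 9.9]
opening: 0.496
t 25.98 p [553.1 -44.4  63.8] F [-1.9 -0.1  9.9] M [0.07 0.5  0.  ] op 43.7
X [0.879 0.477 0.006] Z [ 0.005  0.003 -1.   ] yawX 28.5 q [ 0.05  0.86 -0.08  1.91  0.17  0.37 -1.24]
```

View pics/wd8.png

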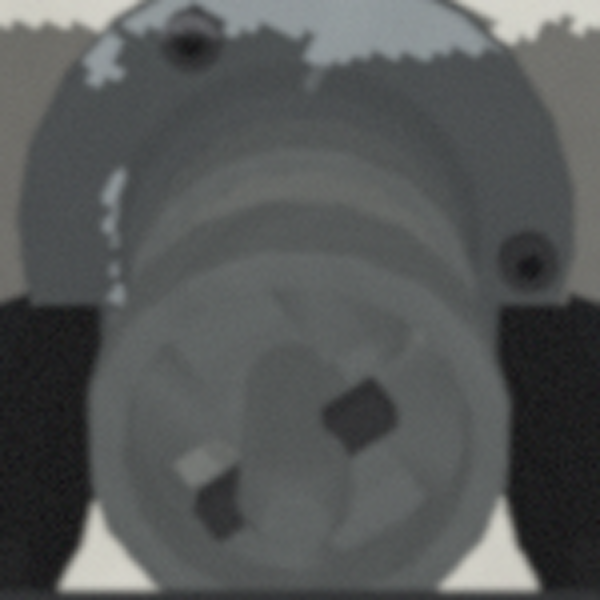

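```bash
python3 -m creep '[0,0,1.5,0,0,0,0,0,1.5,0,0,0,0,0,1.2,0,0,0]'
python3 - <<'E'
from h import *
g=st()
s=snapshot('wrist')
t=s['color'][:,:,::-1];cv2.imwrite('pics/wd9.png',cv2.resize(t[180:330,207:357],(600,600),interpolation=cv2.INTER_CUBIC))
E
```

```text
clock: 26.33
tool_pos: [0.5531, -0.0445, 0.0622]
eef_rot: [0.969, 0.246, 0.003, -0.001]
contact_force: [-2.1, 0.9, 10.3]
opening: 0.495
t 26.33 p [553.1 -44.5  62.2] F [-2.1  0.9 10.3] M [ 0.05  0.57 -0.  ] op 43.6
X [0.879 0.477 0.007] Z [ 0.006  0.003 -1.   ] yawX 28.5 q [ 0.05  0.87 -0.08  1.91  0.17  0.36 -1.24]
```

View pics/wd9.png

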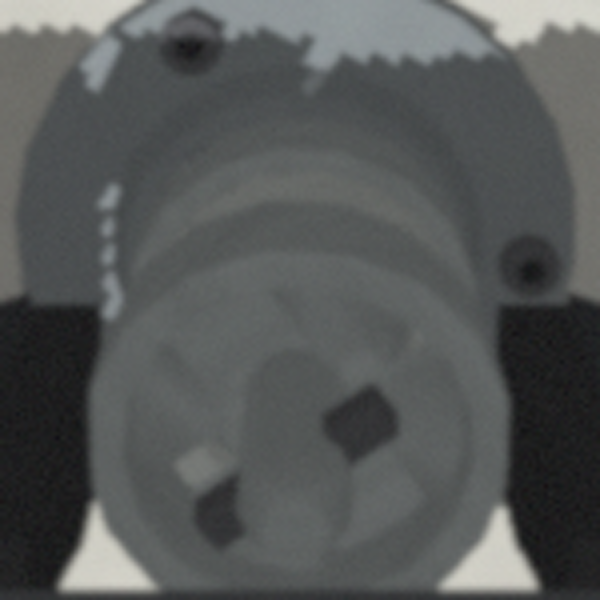

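```bash
python3 -c "
import cv2
t=cv2.imread('pics/sd1.png');cv2.imwrite('pics/sd1c.png',cv2.resize(t[120:260,170:330],(800,600)[:2],interpolation=cv2.INTER_CUBIC))"
```

```text
(no output)
```

View pics/sd1c.png

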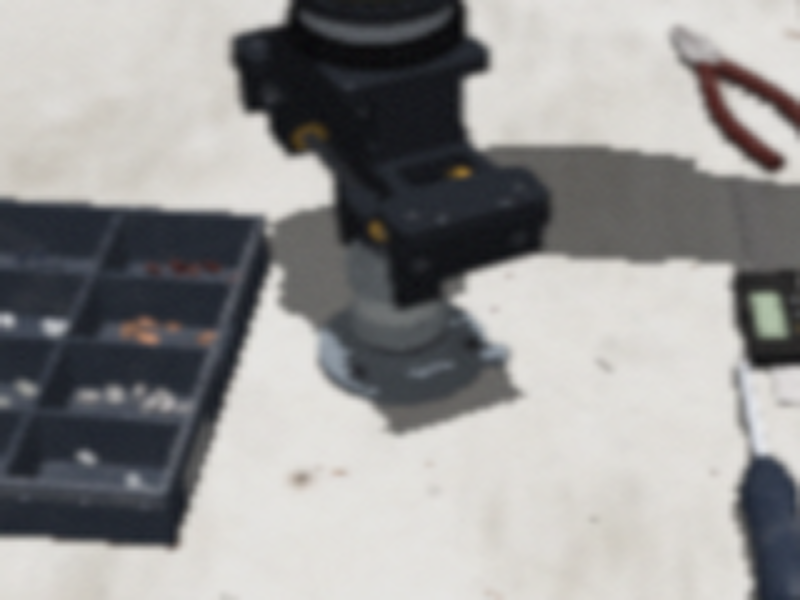

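```bash
python3 -m creep '[0,0,1.5,0,0,0,0,0,1.5,0,0,0,0,0,1.3,0,0,0]' - 55
python3 - <<'E'
from h import *
g=st()
s=snapshot('wrist');g=st()
t=s['color'][:,:,::-1];cv2.imwrite('pics/wd10.png',cv2.resize(t[180:330,207:357],(600,600),interpolation=cv2.INTER_CUBIC))
E
```

```text
clock: 26.63
tool_pos: [0.5531, -0.0444, 0.0619]
eef_rot: [0.969, 0.246, 0.004, -0.0]
contact_force: [-3.1, 0.3, 14.1]
opening: 0.499
t 26.63 p [553.1 -44.4  61.9] F [-3.1  0.3 14.1] M [0.16 0.75 0.09] op 44.0
X [0.879 0.477 0.008] Z [ 0.008  0.002 -1.   ] yawX 28.5 q [ 0.05  0.87 -0.08  1.91  0.17  0.36 -1.24]
t 26.68 p [553.1 -44.4  61.8] F [-2.4 -0.6 14.8] M [ 0.13  0.77 -0.04] op 43.7
X [0.879 0.476 0.008] Z [ 0.008  0.002 -1.   ] yawX 28.5 q [ 0.05  0.87 -0.08  1.91  0.17  0.36 -1.24]
```

View pics/wd10.png

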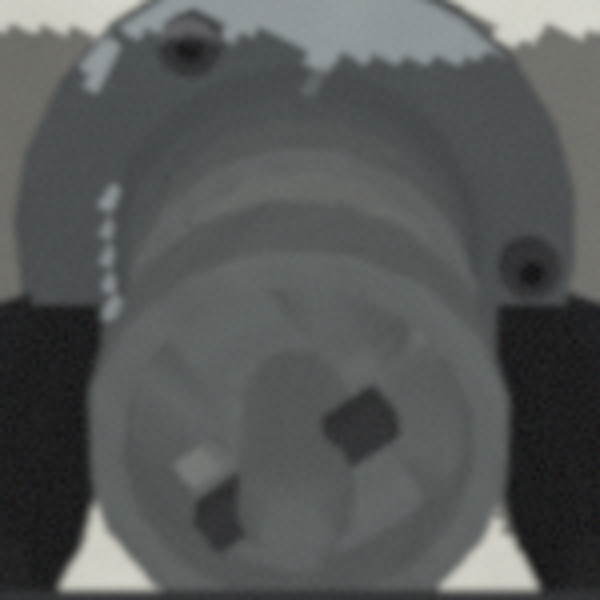

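```bash
python3 -m creep '[0,0,-1,0,0,0,0,0,-0.3,0,0,0]' - 50
python3 - <<'E'
from h import *
g=st()
E
python3 -m creep '[0,-0.3,0.3,0,0,-4,0,-0.5,0.3,0,0,-6]'
python3 - <<'E'
from h import *
g=st()
E
```

```text
clock: 26.85
tool_pos: [0.553, -0.0444, 0.065]
eef_rot: [0.969, 0.246, 0.004, 0.0]
contact_force: [-3.2, -0.1, 8.7]
opening: 0.498
t 26.85 p [553.  -44.4  65. ] F [-3.2 -0.1  8.7] M [0.07 0.5  0.01] op 43.9
X [0.879 0.477 0.008] Z [ 0.009  0.002 -1.   ] yawX 28.5 q [ 0.05  0.86 -0.08  1.91  0.17  0.36 -1.24]
clock: 27.02
tool_pos: [0.5531, -0.0436, 0.0661]
eef_rot: [0.944, 0.331, 0.005, 0.001]
contact_force: [-2.3, 0.3, 6.4]
opening: 0.501
t 27.02 p [553.1 -43.6  66.1] F [-2.3  0.3  6.4] M [ 0.12  0.5  -0.05] op 44.1
X [0.781 0.625 0.009] Z [ 0.01   0.001 -1.   ] yawX 38.7 q [ 0.07  0.86 -0.12  1.91  0.25  0.37 -1.14]
```

```bash
python3 -m creep '[0,0,1.5,0,0,0,0,0,1.5,0,0,0,0,0,1.3,0,0,0]'
python3 - <<'E'
from h import *
g=st()
E
```

```text
clock: 27.27
tool_pos: [0.553, -0.0435, 0.0641]
eef_rot: [0.943, 0.333, 0.006, 0.001]
contact_force: [-1.6, -0.6, 11.1]
opening: 0.499
t 27.27 p [553.  -43.5  64.1] F [-1.6 -0.6 11.1] M [0.09 0.54 0.03] op 44.0
X [0.778 0.629 0.01 ] Z [ 0.011  0.001 -1.   ] yawX 38.9 q [ 0.07  0.86 -0.12  1.92  0.25  0.36 -1.13]
```

```bash
python3 -m creep '[0,-0.4,1.3,0,0,-5,0,-0.5,1.2,0,0,-7,0,-0.5,1.2,0,0,-7]'
python3 - <<'E'
from h import *
g=st()
E
```

```text
clock: 27.52
tool_pos: [0.5518, -0.0421, 0.063]
eef_rot: [0.873, 0.488, 0.005, 0.003]
contact_force: [-2.8, -0.1, 11.6]
opening: 0.505
t 27.52 p [551.8 -42.1  63. ] F [-2.8 -0.1 11.6] M [ 0.03  0.66 -0.06] op 44.5
X [0.523 0.852 0.007] Z [ 0.012  0.    -1.   ] yawX 58.5 q [ 0.1   0.87 -0.19  1.92  0.39  0.38 -0.93]
```

```bash
python3 -m creep '[0,-0.5,1.1,0,0,-7,0,-0.5,1.1,0,0,-7,0,-0.5,1.1,0,0,-7,0,-0.5,1.1,0,0,-7]'
python3 - <<'E'
from h import *
g=st(); print(np.array([.549,-.0466])+.0046*R.from_quat(g['eef_rot']).as_matrix()[:2,0])
s=snapshot('wrist')
t=s['color'][:,:,::-1];cv2.imwrite('pics/we1.png',cv2.resize(t[180:330,207:357],(600,600),interpolation=cv2.INTER_CUBIC))
E
```

```text
clock: 27.85
tool_pos: [0.5495, -0.0412, 0.0623]
eef_rot: [0.725, 0.689, 0.004, 0.005]
contact_force: [-2.2, -0.5, 11.9]
opening: 0.502
t 27.85 p [549.5 -41.2  62.3] F [-2.2 -0.5 11.9] M [-0.07  0.62 -0.14] op 44.2
X [ 0.051  0.999 -0.001] Z [ 0.013 -0.002 -1.   ] yawX 87.1 q [ 0.16  0.87 -0.29  1.92  0.59  0.42 -0.63]
[ 0.5492325  -0.04200588]
```

View pics/we1.png

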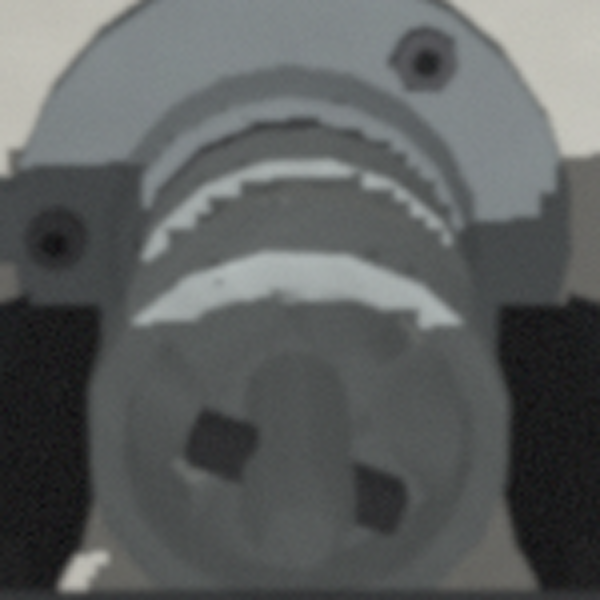

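```bash
python3 -m creep '[-0.3,-0.4,1.1,0,0,-7,-0.2,-0.4,1.1,0,0,-7,0,-0.4,1.1,0,0,-7,0,-0.4,1.1,0,0,-7,0,-0.2,1.1,0,0,-3]'
python3 - <<'E'
from h import *
g=st(); print(np.array([.549,-.0466])+.0046*R.from_quat(g['eef_rot']).as_matrix()[:2,0])
s=snapshot('wrist')
t=s['color'][:,:,::-1];cv2.imwrite('pics/we2.png',cv2.resize(t[180:330,207:357],(600,600),interpolation=cv2.INTER_CUBIC))
E
```

```text
clock: 28.32
tool_pos: [0.5489, -0.0416, 0.062]
eef_rot: [0.508, 0.862, 0.003, 0.009]
contact_force: [-4.1, 0.8, 14.1]
opening: 0.5
t 28.32 p [548.9 -41.6  62. ] F [-4.1  0.8 14.1] M [-0.05  0.84 -0.08] op 44.0
X [-0.485  0.875 -0.012] Z [ 0.019 -0.003 -1.   ] yawX 119.0 q [ 0.24  0.89 -0.43  1.93  0.79  0.48 -0.25]
[ 0.54677124 -0.04257637]
```

View pics/we2.png

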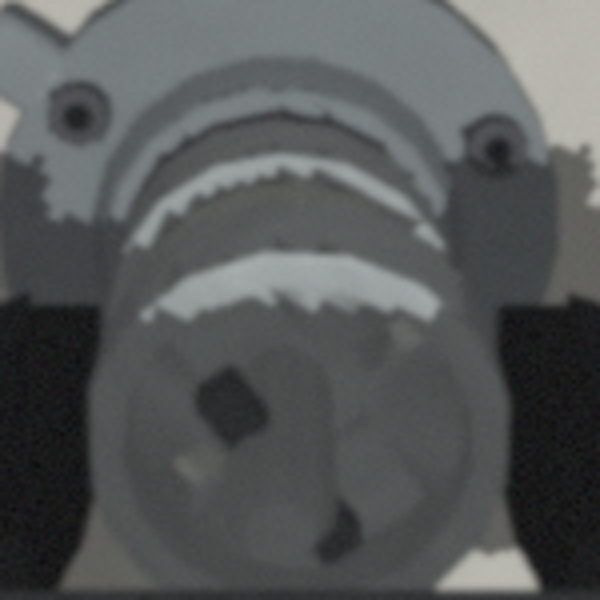

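```bash
python3 - <<'E'
from h import *
to([.547,-.0424,.062],118.5)
E
python3 -m creep '[0,-1.2,1,0,0,0,0,-0.8,0.8,0,0,0]'
python3 - <<'E'
from h import *
g=st()
to([.547,-.0424,.062],118.5)
E
```

```text
shift [ 0.2 -2.  -0.1]
rot [0.9 0.7 0.5]
clock: 28.53
tool_pos: [0.5488, -0.0417, 0.0623]
eef_rot: [0.507, 0.862, 0.005, 0.01]
contact_force: [-0.7, 0.3, 11.0]
opening: 0.5
t 28.53 p [548.8 -41.7  62.3] F [-0.7  0.3 11. ] M [-0.01  0.3  -0.  ] op 44.1
X [-0.485  0.874 -0.013] Z [ 0.023 -0.002 -1.   ] yawX 119.0 q [ 0.24  0.89 -0.42  1.93  0.79  0.47 -0.26]
shift [ 0.3 -1.9  0.3]
rot [1.1 0.7 0.6]
```

```bash
python3 -m creep '[0,-0.4,-0.3,0.5,0.3,0,0,-0.3,-0.7,0.5,0.3,0,0,0,-0.7,0,0,0]'
python3 - <<'E'
from h import *
g=st()
E
python3 -m creep '[0,0,-0.7,0,0,0,0,0,-0.7,0,0,0]'
python3 - <<'E'
from h import *
g=st()
s=snapshot('wrist')
t=s['color'][:,:,::-1];cv2.imwrite('pics/we3.png',cv2.resize(t[180:330,207:357],(600,600),interpolation=cv2.INTER_CUBIC))
E
```

```text
clock: 28.78
tool_pos: [0.549, -0.0417, 0.0662]
eef_rot: [0.507, 0.862, 0.001, 0.002]
contact_force: [-2.4, -0.5, 5.5]
opening: 0.499
t 28.78 p [549.  -41.7  66.2] F [-2.4 -0.5  5.5] M [-0.05  0.33 -0.08] op 43.9
X [-0.485  0.874 -0.003] Z [ 0.005 -0.001 -1.   ] yawX 119.0 q [ 0.26  0.89 -0.45  1.91  0.76  0.51 -0.23]
clock: 28.95
tool_pos: [0.549, -0.0417, 0.0683]
eef_rot: [0.508, 0.861, 0.001, 0.003]
contact_force: [-1.4, 0.6, 3.6]
opening: 0.502
t 28.95 p [549.  -41.7  68.3] F [-1.4  0.6  3.6] M [0.04 0.18 0.01] op 44.2
X [-0.484  0.875 -0.003] Z [ 0.005 -0.001 -1.   ] yawX 119.0 q [ 0.26  0.89 -0.45  1.91  0.76  0.52 -0.23]
```

View pics/we3.png

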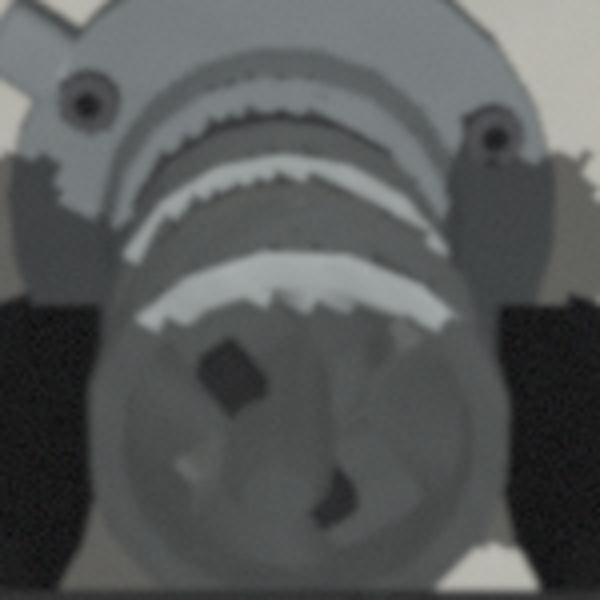

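```bash
python3 -m creep '[0,0,-0.4,0,0,0,0,0,-0.3,0,0,0]'
python3 - <<'E'
from h import *
g=st()
E
python3 -m creep '[0,0,0,0,0,0,0,0,0,0,0,0,0,0,0,0,0,0,0,0,0,0,0,0]' 66 10
python3 - <<'E'
from h import *
g=st()
s=snapshot('wrist')
t=s['color'][:,:,::-1];cv2.imwrite('pics/we4.png',cv2.resize(t[180:330,207:357],(600,600),interpolation=cv2.INTER_CUBIC))
E
```

```text
clock: 29.17
tool_pos: [0.549, -0.0417, 0.0691]
eef_rot: [0.508, 0.861, 0.001, 0.003]
contact_force: [-0.3, 0.9, -0.2]
opening: 0.501
t 29.17 p [549.  -41.7  69.1] F [-0.3  0.9 -0.2] M [ 0.08 -0.02 -0.02] op 44.1
X [-0.484  0.875 -0.004] Z [ 0.006 -0.001 -1.   ] yawX 119.0 q [ 0.26  0.89 -0.45  1.91  0.76  0.52 -0.22]
clock: 29.5
tool_pos: [0.5491, -0.0419, 0.068]
eef_rot: [0.508, 0.861, 0.001, 0.002]
contact_force: [-0.3, -0.4, 0.1]
opening: 0.742
t 29.5 p [549.1 -41.9  68. ] F [-0.3 -0.4  0.1] M [ 0.05 -0.09 -0.01] op 65.3
X [-0.484  0.875 -0.003] Z [ 0.005 -0.001 -1.   ] yawX 119.0 q [ 0.26  0.89 -0.45  1.91  0.76  0.52 -0.23]
```

View pics/we4.png

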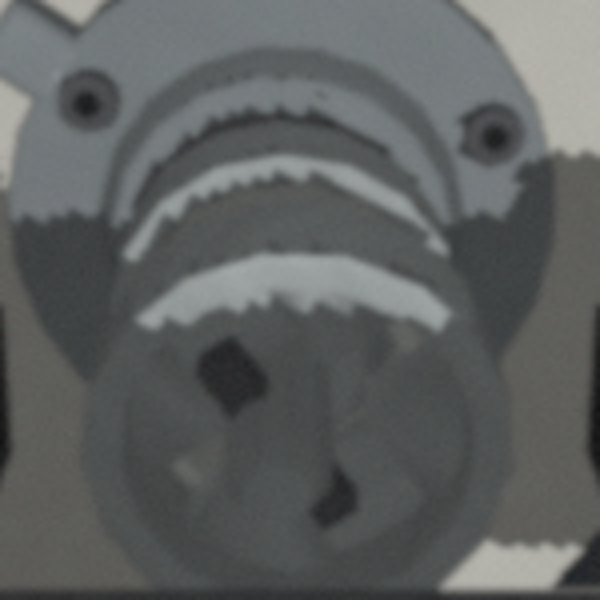

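```bash
python3 -m creep '[0,0,-5,0,0,0,0,0,-15,0,0,0,0,0,-30,0,0,0,0,0,-30,0,0,0,-15,0,-10,0,0,0]' 80; python3 -m creep '[-25,0,0,0,0,0,-10,0,0,0,0,0,0,0,0,0,0,0]'
python3 - <<'E'
from h import *
g=st()
s=snap('wrist','wf1'); S=snap('side','sf1'); snap('top','tf1')
a=find_in('collar_center','wrist'); print(a[:1],find_in('collar_center','side')[:1])
for n in ['screwdriver_mid','terminal_mid','gauge_block_mid']: print(n,find_in(n,'top')[:1])
P=proj(s,[.549,-.0466,.072]); x,y=int(P[0]),int(P[1]); print(P)
t=s['color'][:,:,::-1];cv2.imwrite('pics/wf1c.png',cv2.resize(t[max(0,y-75):y+75,max(0,x-75):x+75],(600,600),interpolation=cv2.INTER_CUBIC))
t=S['color'][:,:,::-1];cv2.imwrite('pics/sf1c.png',cv2.resize(t[140:240,200:300],(600,600),interpolation=cv2.INTER_CUBIC))
E
```

```text
clock: 29.97
tool_pos: [0.5524, -0.0516, 0.1591]
eef_rot: [0.505, 0.863, -0.0, -0.002]
contact_force: [0.7, 0.5, -0.4]
opening: 0.911
clock: 30.22
tool_pos: [0.5728, -0.0848, 0.1638]
eef_rot: [0.506, 0.863, 0.001, 0.001]
contact_force: [0.6, 0.1, -0.1]
opening: 0.907
t 30.22 p [572.8 -84.8 163.8] F [ 0.6  0.1 -0.1] M [-0.03 -0.06 -0.05] op 79.9
X [-0.489  0.873 -0.001] Z [ 0.003  0.    -1.   ] yawX 119.2 q [ 0.41  0.79 -0.61  1.77  0.61  0.78  0.01]
[{'xy': [288.5, 157.1], 'score': 0.88}] [{'xy': [250.3, 330.3], 'score': 0.67}]
screwdriver_mid [{'xy': [251.1, 264.6], 'score': 0.88}]
terminal_mid [{'xy': [165.8, 194.2], 'score': 0.79}]
gauge_block_mid [{'xy': [317.8, 183.7], 'score': 0.32}]
[277.44482889 146.13777897]
```

View pics/wf1c.png

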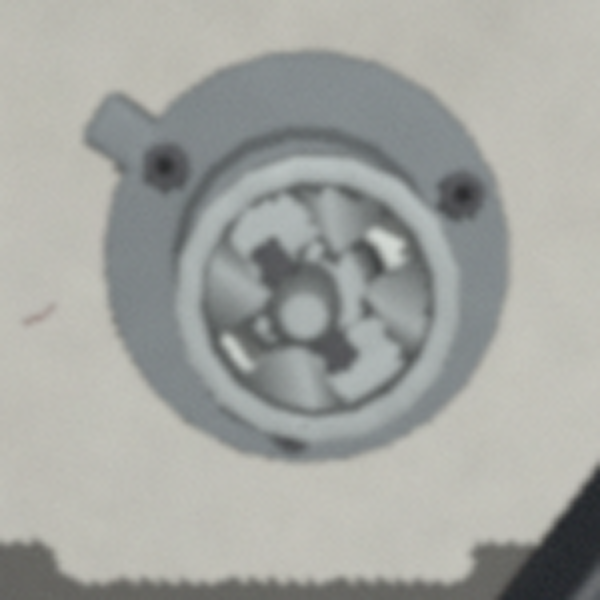

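View pics/sf1c.png

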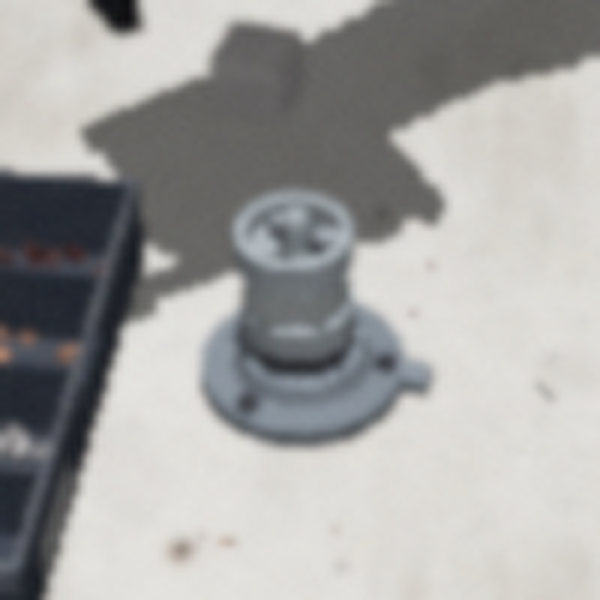

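Run:
```python
from h import *
st(); print(finish_job())
```

```text
t 30.62 p [571.5 -81.8 163.2] F [0.4 0.8 0.2] M [ 0.01 -0.13  0.02] op 80.1
X [-0.493  0.87   0.001] Z [ 0.001  0.002 -1.   ] yawX 119.5 q [ 0.41  0.79 -0.61  1.77  0.61  0.78  0.01]
the job is handed in; nothing more can be done
None
```

I rebuilt the spindle in the order asked and handed the job in at 30.6 s, with the gripper open and clear of the stack. The bearing went to its seat, then the spacer, then the collar. The collar's slot dropped over the pin without resistance. I pushed it under the pin, turned it about 90° and let it rise.

**Passed:**
- **Collar height:** the lifting force fell to about zero at an estimated 72 mm, the locked height. That figure comes from taking the lowest point reached as the spring's hard stop.
- **Pin in the groove:** the last wrist picture shows the pin lying in the groove, about 85–90° to the slot.
- **Stack:** the side picture shows bearing, spacer and collar stacked on the spindle base.
- **Force:** the highest vertical reading was about 15 N.

**Did not agree, or less certain:**
- **Harder push than needed:** the collar seems to have touched the spring's hard stop at that 15 N before I backed off. The forces on the way down were 1–2 mm out from the stated spring rate.
- **Off centre in the turn:** the tool was about 2 mm to one side at the end of the quarter turn. The sideways force reached about 4 N for a moment, then fell back to about zero.
- **Bystanders:** the detector put the screwdriver and terminal strip within about 5 pixels of where they started. For the gauge block it gave only a low-scoring match on the spindle. I saw the block in the side picture, seemingly where it started, but did not measure it.

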